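Stand the ball-ended punch in the silversmith's tool cup

TASK

Take the punch with the ball-shaped head from the sloping tool rest and stand it in the empty wooden cup, ball up, its foot down on the cup's floor, and let go. Leave the other two punches lying in the rest, and keep the cup standing where it is.

Things in the scene. Friction and masses are not known exactly. Their poses are not given: they have to be found in the camera images.
- ball_punch: Steel punch to be moved: 12 mm round shank, 180 mm long, 0.16 kg, a 22 mm ball as head. Origin: centre of its foot; z runs along the shank to the head (bare shank z 0 to 158 mm, ball centre 169, balance point 95). It starts in one of three channels of a sloping wooden rest, leaning 40 degrees from vertical, head high and pointing away from the robot within 20 degrees. It lifts straight up.
- disc_punch: Punch of the same length and shank, origin and axes, but with a flat round disc head 30 mm across, 10 mm thick. Stays in its channel. The three parallel channels are 80 mm apart, open above, with a lip at the foot; the fixed plank (236 mm wide) carries each shank from z 0 to 112 mm, ribs 8 mm high beside it to z 95; beyond that the shank is free all round.
- block_punch: Punch of the same length and shank, origin and axes, but with a square block head, 20 x 20 x 22 mm. Stays in its channel; any punch may lie in any channel. Bystanders: a hammer lying flat (under 30 mm high) in the middle close to the robot, and a cup crowded with thin tools (165 mm high) at the far middle of the table, 150 mm or more from the empty cup.
- cup: The empty wooden cup, straight-sided, 0.6 kg, standing loose on the table to the left or right, on the other side from the rest: 60 mm outside and 50 mm inside diameter, 115 mm high, inner floor 10 mm above its underside. Origin: centre of the underside, z up. A punch stood in it comes to lean on the rim by up to about 20 degrees.

How it is judged:
At the end, for the whole second after the job is handed in: The ball-headed punch stands released and at rest in the empty cup, ball up, leaning less than 26 degrees, its foot inside the cup and within 15 mm of the inner floor; the cup is upright (within 7 degrees) and within 40 mm of where it stood; the other two punches are within 30 mm of where they lay (z of ball_punch in the frame of cup below 0.025 m and horizontal distance between ball_punch and cup below 0.026 m and angle between ball_punch's own z axis and vertical below 0.45 rad and linear speed of ball_punch below 0.03 m/s and angle between cup's own z axis and vertical below 0.12 rad and distance of cup from where it was at the start of the episode below 0.04 m and distance of each of disc_punch, block_punch from where it was at the start of the episode below 0.03 m); the robot touches nothing.
It fails at once if the cup is knocked over (angle between cup's own z axis and vertical above 0.6 rad).
It fails at once if the disc-headed punch is moved from its place in the rest (distance of disc_punch from where it was at the start of the episode above 0.05 m).
It fails at once if the block-headed punch is moved from its place in the rest (distance of block_punch from where it was at the start of the episode above 0.05 m).
It also fails if it takes over 45 s, if anything falls off the work surface, if the arm or the gripper's body presses on something with over 40 N, if the wrist force passes 120 N, or if a joint passes its speed limit or range.

ROBOT

A 6-joint arm with a two-finger parallel gripper is mounted at the origin on the work surface. World frame = base frame: x ahead of the robot, y to its left, z up, the work surface at z = 0. Lengths are in m, angles in rad, forces in N, time in s.
With the tool pointing down it reaches from about 0.325 to 0.75 m from the base axis. Payload 7.6 kg.
Tool frame: the origin (TCP) lies at the very end of the fingers, on their centre line; the grasp point (between the pads) lies 19 mm behind it; y points along the fingers, z is the direction in which the jaws open and shut, and the axes are right-handed (so a half turn about y gives the same grasp; the last joint's range is limited). The gripper opens to 85 mm and grips with 20 to 120 N. Pads are 22 mm wide; open, the fingers measure 114 mm over their backs; the gripper's body (76 mm by 85 mm) begins 54 mm behind the grasp point. The pads swing forward as they close: fully open they stand 13 mm farther back than shut.
Start: joints at [1.271, 0.052, 1.401, -0, 1.689, -0.07], TCP at [0.12, 0.511, 0.231] pointing down, gripper open.
Joint ranges: [-2.9, 2.9], [-0.91, 2.17], [0.12, 2.37], [-1.06, 4.2], [0.26, 2.73], [-2.93, 2.93]. Speed limits (rad/s): [2.57, 2.57, 3.01, 3.14, 3.14, 3.14].

INTERFACE

Orientations are given as a unit quaternion [w, x, y, z].
In Python, from workcell import arm gives the robot as it stands. The module is installed in compiled form; this text tells all that it offers.
- The arm moves only by the tool apply_moves, never from a script. Its argument "moves" is one flat list of numbers, 4 for each row, row after row: the shift along the tool's x, y, z in m, then the turn about the tool's y in degrees. A call has 1 to 8 rows; each row shifts and turns the commanded pose from where the row before left it, along the tool's axes as they then stand; what a row does not reach is not made up. A row lasts 1/12 s, in which the tool goes at most 41.7 mm and 7.16 degrees, less where a joint would pass 70% of its speed; a pose out of reach is approached as far as the arm can. A call is refused whole if a number of a shift passes 0.0417 or a number of a turn 7.16, either way. A call with a gripper value outside its range is refused whole. "hand" is the opening in per cent of the stroke, from 0 (shut) to 100 (fully open), set as the call begins (left out, the last holds). The fingers move at their own pace and stop on an object; "squeeze" is the grip in N (left out, the last holds). Time passes only in rows, so rows that do not move let the fingers close. It gives the time, the measured TCP pose, the force and the opening at its end, in the units of the state.
- arm.get_state(): the state, without advancing time (a new reading comes with each control period).
- arm.snapshot(name): name is "scene" or "top" or "wrist"; returns the picture (384x512x3 uint8, red, green, blue); there is no depth.
- arm.get_calibration(name): a dict with "K" (3x3 intrinsics, pixels), "k1" (the pictures are not rectified: a ray, as slopes to the right and down, at radius r is drawn at 1 + k1 r^2 times it, then the intrinsics apply), "world_from_camera" (4x4, takes a point from camera to world coordinates). Camera axes: x right, y up, looking along -z (the intrinsics and any distortion apply to the point x, -y, -z); pixel columns grow to the right and rows downward; lengths in m; the calibration is good to about 2 mm. A picture is of the moment at which its call begins: read the wrist's pose just before it. get_calibration takes no time and is no camera call; for the wrist camera it gives the pose at the moment of the call.
- arm.close_job(): hands the job in, once; it reports no verdict.
The state is a dict: "t": time; "qpos": joint angles; "qvel": joint speeds; "joint_torque": joint torques, N m; "tcp_pos": TCP position; "ee_rot": TCP orientation; "force": force on the tool from outside, world axes, zero at the start; "ft_torque": the same for the moment, N m; "gripper_width": finger opening in m.
Only numpy, scipy, OpenCV 4.12 (cv2) and the standard library are available. Lean on these libraries where they do the work, as an engineer would, in place of code of your own. Each camera call takes 0.05 s, during which the arm holds its last target.

## Working session

There is one attempt and no reset: what is moved stays moved. The work goes in short steps, Python scripts to look and compute and a tool call to move; the robot and the scene stay as the last step left them, time stands still between calls to the robot, and variables do not carry over. Pictures are saved under pics/ and viewed, and the job is handed in when it is done.

Besides the shell and the picture viewer there is one more tool, called after ">>>" as name(argument=value, ...) on one line, values as JSON. apply_moves: Moves the arm, as the interface text tells. Its arguments: {"type":"object","properties":{"moves":{"type":"array","items":{"type":"number"}},"hand":{"type":"number"},"squeeze":{"type":"number"}},"required":["moves"]}

```bash
mkdir -p pics; ls
python3 - <<'E'
from workcell import arm
import cv2,json
for n in ["scene","top"]:
    im=arm.snapshot(n); cv2.imwrite(f"pics/{n}0.png",cv2.cvtColor(im,cv2.COLOR_RGB2BGR))
    c=arm.get_calibration(n); print(n,c)
print(arm.get_state())
E
```

```text
pics
scene {'K': array([[351.42406488,   0.        , 255.73643261],
       [  0.        , 351.42406488, 193.24943641],
       [  0.        ,   0.        ,   1.        ]]), 'k1': 0.0012319651132432952, 'world_from_camera': array([[-0.91547144, -0.25352307,  0.31247095,  0.77689943],
       [ 0.402053  , -0.54488218,  0.73583748,  0.62282968],
       [-0.01629193,  0.79926808,  0.60075378,  0.6110543 ],
       [ 0.        ,  0.        ,  0.        ,  1.        ]])}
top {'K': array([[387.94258525,   0.        , 250.90628653],
       [  0.        , 387.94258525, 198.14205585],
       [  0.        ,   0.        ,   1.        ]]), 'k1': -0.06836751000518998, 'world_from_camera': array([[-1.33963256e-02,  9.75389757e-01, -2.20080350e-01,
         2.87426381e-01],
       [-9.99910263e-01, -1.30530540e-02,  3.01393673e-03,
        -3.00928302e-02],
       [ 6.70423076e-05,  2.20100977e-01,  9.75477091e-01,
         1.03280146e+00],
       [ 0.00000000e+00,  0.00000000e+00,  0.00000000e+00,
         1.00000000e+00]])}
{'t': 0.1, 'qpos': array([ 1.27070418e+00,  5.27638706e-02,  1.40163611e+00, -1.42212261e-05,
        1.68858388e+00, -7.02747332e-02]), 'qvel': array([ 0.0001256 , -0.00145034, -0.00075832,  0.00063446,  0.0016775 ,
       -0.00104792]), 'joint_torque': array([ 9.03195305e-04, -3.82582462e+01, -3.60985315e+01, -6.54453515e-05,
        4.76774701e-03,  2.45766603e-05]), 'tcp_pos': array([0.11948384, 0.51094671, 0.23055531]), 'ee_rot': array([-0.70195898,  0.70292773, -0.08116026,  0.08098894]), 'force': array([-0.10943031, -0.1098196 , -0.33611033]), 'ft_torque': array([ 0.04541756, -0.01616114,  0.00415471]), 'gripper_width': 0.0853208375748552}
```

View pics/scene0.png

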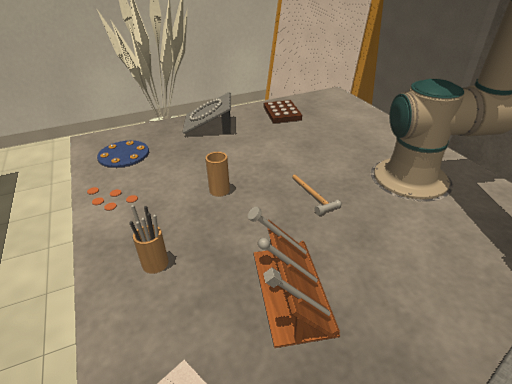

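View pics/top0.png

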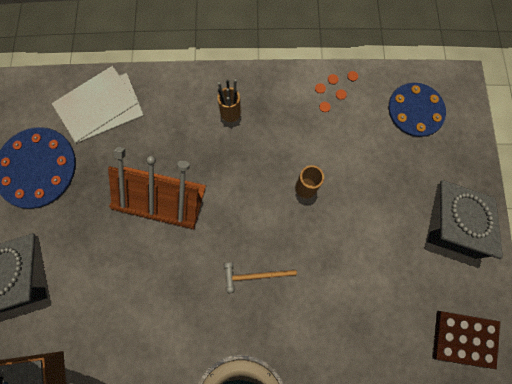

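The ball punch lies in the middle channel: ball near (151,160) in top and (264,243) in scene. The cup is near (311,180) in top. I'll zoom in to get precise pixels.

Run:
```python
import cv2
t=cv2.imread("pics/top0.png");s=cv2.imread("pics/scene0.png")
cv2.imwrite("pics/a.png",cv2.resize(t[140:235,100:215],None,fx=6,fy=6,interpolation=cv2.INTER_CUBIC))
cv2.imwrite("pics/b.png",cv2.resize(s[200:350,240:345],None,fx=4,fy=4,interpolation=cv2.INTER_CUBIC))
import numpy as np
c1=cv2.resize(t[155:210,285:335],None,fx=8,fy=8,interpolation=cv2.INTER_CUBIC)
c2=cv2.resize(s[145:200,195:240],None,fx=8,fy=8,interpolation=cv2.INTER_CUBIC)
cv2.imwrite("pics/c.png",np.hstack([c1,c2]))
```

```text
(no output)
```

View pics/a.png

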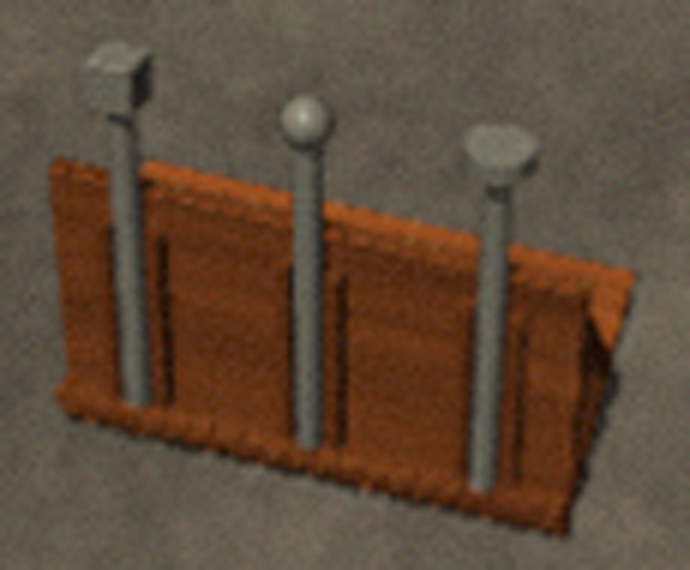

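View pics/b.png

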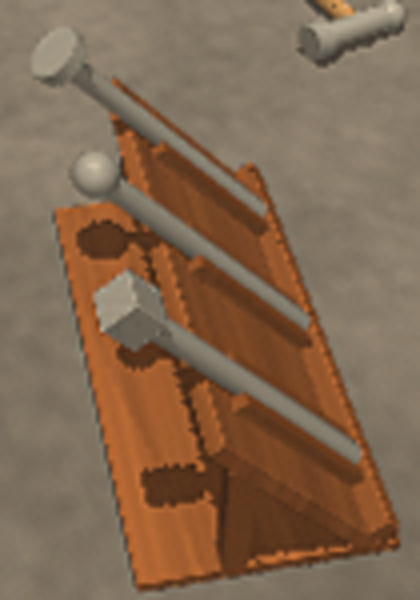

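View pics/c.png

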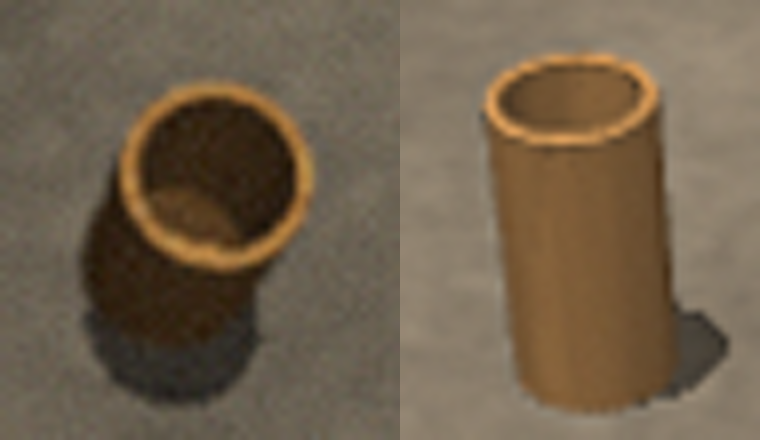

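```bash
cat > h.py <<'E'
from workcell import arm
import numpy as np, cv2
from scipy.spatial.transform import Rotation as R
def ray(n,u,v,c=None):
    c=c or arm.get_calibration(n); K=c["K"]
    # slopes drawn at (1+k1 r^2) -> OpenCV model with k1 only
    p=cv2.undistortPointsIter(np.array([[[u,v]]],float),K,np.array([c["k1"],0,0,0.]),None,None,(3,50,1e-12))[0,0]
    T=c["world_from_camera"]; d=T[:3,:3]@np.array([p[0],-p[1],-1.]); return T[:3,3],d/np.linalg.norm(d)
def tri(rs):
    A=sum(np.eye(3)-np.outer(d,d) for o,d in rs); b=sum((np.eye(3)-np.outer(d,d))@o for o,d in rs)
    p=np.linalg.solve(A,b); return p,[np.linalg.norm(np.cross(p-o,d)) for o,d in rs]
def plane(n,u,v,z):
    o,d=ray(n,u,v); return o+d*(z-o[2])/d[2]
def rot():
    q=arm.get_state()["ee_rot"]; return R.from_quat([q[1],q[2],q[3],q[0]]).as_matrix()
E
python3 - <<'E'
from h import *
f=lambda t,s:tri([ray("top",*t),ray("scene",*s)])
print("ball",f((150.8-.5,160.2-.5),(263.5,243)))
print("foot",f((151,214),(316.5,279)))
print("rim",f((311.6,176.5),(216.1,156.7)), plane("top",311.6,176.5,.115),plane("scene",216.1,156.7,.115))
# axis by planes
def pl(n,a,b):
    o,d=ray(n,*a);_,e=ray(n,*b);m=np.cross(d,e);return o,m/np.linalg.norm(m)
o1,m1=pl("top",(100+309/6-.5,140+165/6-.5),(100+309/6-.5,140+435/6-.5))
o2,m2=pl("scene",(240+130/4-.5,200+198/4-.5),(240+300/4-.5,200+314/4-.5))
a=np.cross(m1,m2);a/=np.linalg.norm(a);a*=np.sign(a[2]);print("axis",a,np.degrees(np.arccos(a[2])),np.degrees(np.arctan2(a[1],a[0])))
# other heads
print("block",f((100+117/6-.5,140+80/6-.5),(240+128/4-.5,200+310/4-.5)))
print("disc",f((100+501/6-.5,140+152/6-.5),(240+58/4-.5,200+55/4-.5)))
print("feet other",f((100+137/6-.5,140+405/6-.5),(240+357/4-.5,200+450/4-.5)),f((100+482/6-.5,140+488/6-.5),(240+264/4-.5,200+212/4-.5)))
print("crowd cup", plane("top",229,118,0), rot())
E
```

```text
ball (array([0.58498934, 0.20604375, 0.15190081]), [np.float64(0.0014311388722647474), np.float64(0.0014311388722647598)])
foot (array([0.4759947 , 0.23174348, 0.02474601]), [np.float64(0.0008739374605090633), np.float64(0.0008739374605091058)])
rim (array([ 0.54874766, -0.18389344,  0.11364116]), [np.float64(0.0013611010996881915), np.float64(0.001361101099688029)]) [ 0.54708986 -0.18301118  0.115     ] [ 0.55032816 -0.18295988  0.115     ]
axis [ 0.6437992  -0.16003918  0.74827137] 41.55913996994325 -13.959942975340272
block (array([0.60481125, 0.28295267, 0.15123964]), [np.float64(0.0023995640509740196), np.float64(0.0023995640509738374)])
disc (array([0.56934519, 0.12629803, 0.15629713]), [np.float64(0.0012906698126755065), np.float64(0.0012906698126754202)])
feet other (array([0.4962036 , 0.30958796, 0.02481152]), [np.float64(0.0013028723113482404), np.float64(0.0013028723113482257)]) (array([0.45731677, 0.15482748, 0.02209552]), [np.float64(0.001000173734604733), np.float64(0.0010001737346047692)])
crowd cup [0.75722369 0.02646666 0.        ] [[ 9.73707609e-01 -3.97759938e-04  2.27801086e-01]
 [-2.27801418e-01 -1.33320519e-03  9.73706699e-01]
 [-8.35959277e-05 -9.99999032e-01 -1.38876231e-03]]
```

Checks against the given sizes: ball to foot is 169 mm, the lean is 40–41.5°, the rim is at 0.114 m, and the channels are about 80 mm apart. The punch heading of about -13.3° already matches tool x. I can only turn about the tool's vertical axis, so I'll grip under the ball and swing the punch upright against the foot lip. First I move above it.

>>> apply_moves(moves=[0.0417,0,-0.0159,0,0.0417,0,-0.0159,0,0.0417,0,-0.0159,0,0.0417,0,-0.0159,0,0.0417,0,-0.0159,0,0.0417,0,-0.0159,0,0.0417,0,-0.0159,0,0.0417,0,-0.0159,0], hand=60, squeeze=20)

```text
t: 0.77
tcp_pos: [0.3971, 0.3231, 0.2311]
ee_rot: [-0.702, 0.702, -0.081, 0.081]
force: [0.8, 1.3, -0.1]
gripper_width: 0.0514
```

>>> apply_moves(moves=[0.0417,0,-0.0159,0,0.0417,0,-0.0159,0,0.0417,0,-0.0159,0,0.0417,0,-0.0159,0,0,0,0,0,0,0,0,0])

```text
t: 1.27
tcp_pos: [0.5349, 0.2297, 0.2298]
ee_rot: [-0.702, 0.703, -0.083, 0.081]
force: [-0.6, 0.8, 0.2]
gripper_width: 0.0515
```

Run:
```python
from h import *
s=arm.get_state(); c=arm.get_calibration("wrist"); im=arm.snapshot("wrist"); cv2.imwrite("pics/w1.png",im[:,:,::-1])
print(s["t"],s["tcp_pos"],s["force"],s["gripper_width"],rot().round(4)); 
c["world_from_camera"]; import pickle; pickle.dump(c,open("w1.pkl","wb")); print(c)
```

```text
1.2667 [0.53493527 0.2296964  0.22983253] [-0.64063027  0.8222817   0.22997041] 0.051543766239182165 [[ 9.734e-01 -1.700e-03  2.291e-01]
 [-2.291e-01 -2.000e-04  9.734e-01]
 [-1.600e-03 -1.000e+00 -6.000e-04]]
{'K': array([[286.28907433,   0.        , 253.13895409],
       [  0.        , 286.28907433, 193.31000524],
       [  0.        ,   0.        ,   1.        ]]), 'k1': -0.056901557213441104, 'world_from_camera': array([[ 2.31442595e-01, -9.36460250e-01, -2.63584002e-01,
         4.67399012e-01],
       [ 9.72848536e-01,  2.22722827e-01,  6.29306629e-02,
         2.46243844e-01],
       [-2.25890367e-04, -2.70992146e-01,  9.62581532e-01,
         3.70819623e-01],
       [ 0.00000000e+00,  0.00000000e+00,  0.00000000e+00,
         1.00000000e+00]])}
```

View pics/w1.png

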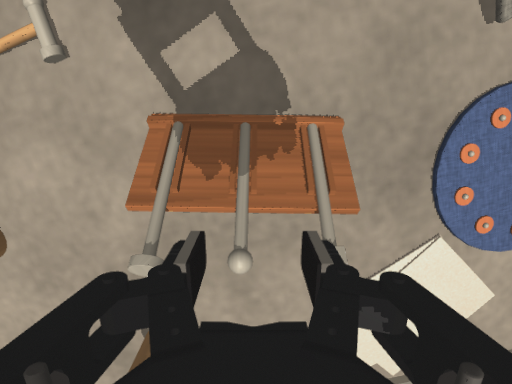

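The wrist view shows the ball at about (240,261) between the open fingers, and the foot at about (245,125). I'll refine the position using all three views.

Run:
```python
from h import *; import pickle
c=pickle.load(open("w1.pkl","rb"))
b,e=tri([ray("top",150.3,159.7),ray("scene",263.5,243),ray("wrist",240,261,c)]); print(b,e)
o,d=ray("wrist",240,261,c); print("wrist@.152",o+d*(.152-o[2])/d[2])
f,e=tri([ray("top",151,214),ray("scene",316.5,279),ray("wrist",245,126,c)]); print(f,e)
a=b-f; print(np.linalg.norm(a),np.degrees(np.arctan2(a[1],a[0])))
h=np.radians(-13.3);ax=np.array([.643*np.cos(h),.643*np.sin(h),.766])
g=b-.034*ax; print("grasp",g)
s=arm.get_state()["tcp_pos"]; t=g.copy(); t[2]=.111
Rm=rot(); print("delta tool",Rm.T@(t-s))
```

```text
[0.5846155  0.20628062 0.15121869] [np.float64(0.0009282035349509927), np.float64(0.0020098060070735052), np.float64(0.0011365097677457623)]
wrist@.152 [0.58312745 0.20713102 0.152     ]
[0.4773554  0.23252955 0.02542343] [np.float64(0.0021711423457976835), np.float64(0.0007178617602810809), np.float64(0.0023603891104528743)]
0.16738633001769018 -13.751285944867622
grasp [0.56333987 0.21130997 0.12517469]
delta tool [ 0.03321953  0.11933434 -0.012222  ]
```

>>> apply_moves(moves=[0.0332,0.02,-0.0122,0,0,0.04,0,0,0,0.02,0,0,0,0,0,0,0,0,0,0])

```text
t: 1.73
tcp_pos: [0.5622, 0.2128, 0.151]
ee_rot: [-0.702, 0.703, -0.081, 0.08]
force: [0.7, 0.3, 0.6]
gripper_width: 0.0514
```

Run:
```python
from h import *
s=arm.get_state(); print(s["t"],rot().T@(np.array([.5633,.2113,.111])-s["tcp_pos"]),s["tcp_pos"],rot().round(4)); im=arm.snapshot("wrist"); cv2.imwrite("pics/w2.png",im[:,:,::-1])
```

```text
1.7333 [ 0.00145225  0.03997247 -0.0011884 ] [0.56223553 0.21280052 0.15097418] [[ 9.741e-01 -2.000e-03  2.262e-01]
 [-2.262e-01 -4.000e-04  9.741e-01]
 [-1.900e-03 -1.000e+00 -8.000e-04]]
```

View pics/w2.png

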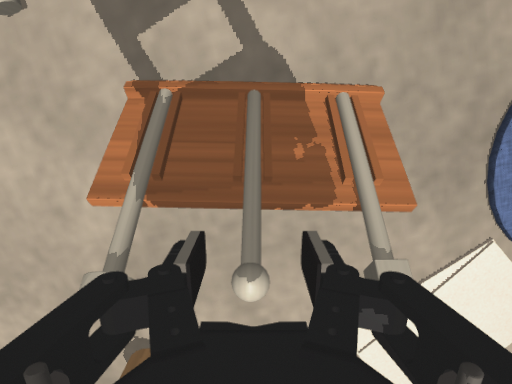

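The ball and shank are centred between the fingers (251 against a midpoint of 253). Descending.

>>> apply_moves(moves=[0.0015,0.02,-0.001,0,0,0.02,0,0,0,0,0,0,0,0,0,0])

```text
t: 2.12
tcp_pos: [0.5647, 0.2112, 0.1129]
ee_rot: [0.703, -0.702, 0.08, -0.081]
force: [0.6, -0.0, 1.1]
gripper_width: 0.0511
```

>>> apply_moves(moves=[0,0,0,0,0,0,0,0,0,0,0,0,0,0,0,0,0,0,0,0,0,0,0,0], hand=0, squeeze=20)

```text
t: 2.62
tcp_pos: [0.5654, 0.211, 0.113]
ee_rot: [0.703, -0.702, 0.08, -0.082]
force: [-1.7, 1.1, 5.8]
gripper_width: 0.0107
```

Run:
```python
from h import *
s=arm.get_state(); print(s["t"],s["tcp_pos"],s["gripper_width"],s["force"])
im=np.hstack([cv2.resize(arm.snapshot("wrist"),(400,300)),cv2.resize(arm.snapshot("scene")[180:360,200:440],(400,300))]); cv2.imwrite("pics/w3.png",im[:,:,::-1])
```

```text
2.6167 [0.56539813 0.21099623 0.11296757] 0.010719726181663343 [-1.73782967  1.12003161  5.81511686]
```

View pics/w3.png

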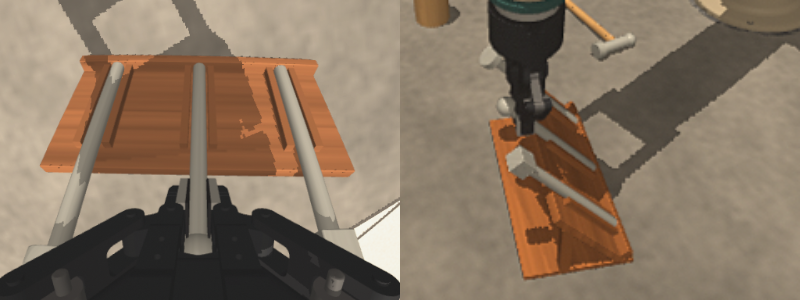

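The grip is closed on the shank (10.7 mm reading). Now I start swinging it upright about the foot, with the lip holding the foot, and check halfway.

>>> apply_moves(moves=[-0.0098,-0.0072,0,0,-0.0105,-0.0065,0,0,-0.011,-0.0057,0,0,-0.0115,-0.005,0,0,0,0,0,0,0,0,0,0])

```text
t: 3.22
tcp_pos: [0.5228, 0.2204, 0.1356]
ee_rot: [-0.702, 0.702, -0.081, 0.081]
force: [0.5, 0.3, -2.2]
gripper_width: 0.0106
```

Run:
```python
from h import *
s=arm.get_state(); print(s["t"],s["tcp_pos"],s["gripper_width"],s["force"])
im=np.hstack([cv2.resize(arm.snapshot("wrist"),(400,300)),cv2.resize(arm.snapshot("scene")[180:360,200:440],(400,300))]); cv2.imwrite("pics/w4.png",im[:,:,::-1])
```

```text
3.2167 [0.52282821 0.22037775 0.13563163] 0.010578576863537947 [ 0.4963653   0.27495687 -2.21853705]
```

View pics/w4.png

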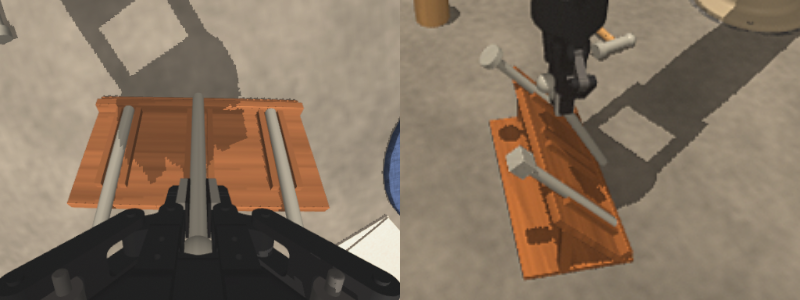

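The grip didn't slip and the foot rode over the low lip, so the punch is held at its 40° lean (force about its weight). New plan: carry it over and behind the plank, then draw the lower shank against the fixed plank's back edge to swing it upright.

>>> apply_moves(moves=[0,-0.035,0,0,0,-0.035,0,0,0,-0.035,0,0,0.0385,0,0,0,0.0385,0,0,0,0.0385,0,0,0,0.0385,0,0,0,0,0,0,0])

```text
t: 3.98
tcp_pos: [0.6779, 0.1819, 0.2317]
ee_rot: [-0.701, 0.704, -0.086, 0.08]
force: [-1.4, -0.5, -4.1]
gripper_width: 0.0104
```

>>> apply_moves(moves=[0,0,0,0,0,0,0,0])

```text
t: 4.15
tcp_pos: [0.6729, 0.1851, 0.2391]
ee_rot: [-0.702, 0.703, -0.082, 0.08]
force: [-0.4, 0.1, -0.1]
gripper_width: 0.0105
```

Run:
```python
from h import *
s=arm.get_state(); print(s["t"],s["tcp_pos"],s["gripper_width"],s["force"],s["qpos"])
w=arm.snapshot("wrist");sc=arm.snapshot("scene");cv2.imwrite("pics/sc5.png",sc[:,:,::-1]);t=arm.snapshot("top");cv2.imwrite("pics/t5.png",t[:,:,::-1])
im=np.hstack([cv2.resize(t[100:280,60:300],(400,300)),cv2.resize(sc[180:360,200:440],(400,300))]); cv2.imwrite("pics/w5.png",im[:,:,::-1])
```

```text
4.15 [0.67294951 0.18505317 0.23908037] 0.01054225249119008 [-0.36662853  0.13306245 -0.11192891] [ 2.15348696e-01  5.69818482e-01  7.58735405e-01  2.85033168e-04
  1.81550869e+00 -1.12518950e+00]
```

View pics/w5.png

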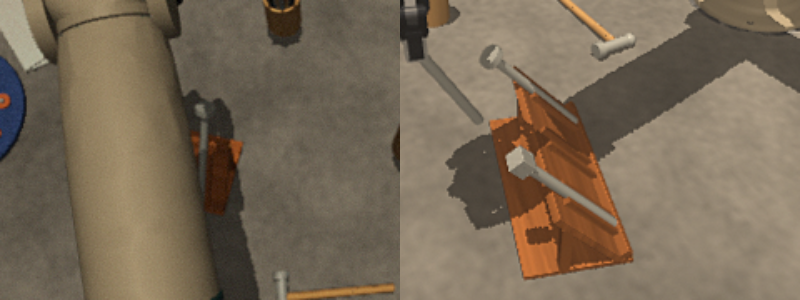

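View pics/sc5.png

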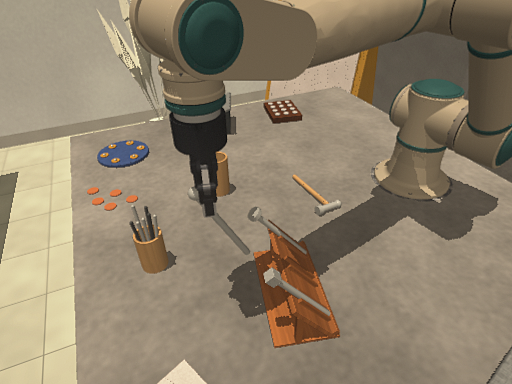

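The punch is held intact behind the rest, foot at scene (247,251), with the other two undisturbed. Next I lower it behind the plank and draw back gently.

>>> apply_moves(moves=[0,0.03,0,0,0,0.03,0,0,0,0.022,0,0,0,0,0,0,-0.01,0,0,0,-0.01,0,0,0,0,0,0,0])

```text
t: 4.88
tcp_pos: [0.6527, 0.1909, 0.1622]
ee_rot: [0.703, -0.702, 0.079, -0.082]
force: [-0.3, 0.4, -1.6]
gripper_width: 0.0105
```

```bash
cat > look.py <<'E'
from h import *; import sys
s=arm.get_state(); print(round(s["t"],2),s["tcp_pos"].round(4),s["gripper_width"].round(4),s["force"].round(2),s["ft_torque"].round(3))
sc=arm.snapshot("scene");n=sys.argv[1];r=[int(v) for v in sys.argv[2:6]] or [200,350,180,340]
cv2.imwrite(f"pics/{n}.png",cv2.resize(sc[r[0]:r[1],r[2]:r[3]],None,fx=4,fy=4,interpolation=cv2.INTER_CUBIC)[:,:,::-1])
E
python3 look.py s6 180 330 170 340
```

```text
Traceback (most recent call last):
  File "look.py", line 2, in <module>
    s=arm.get_state(); print(round(s["t"],2),s["tcp_pos"].round(4),s["gripper_width"].round(4),s["force"].round(2),s["ft_torque"].round(3))
                                                                   ^^^^^^^^^^^^^^^^^^^^^^^^
AttributeError: 'float' object has no attribute 'round'
```

```bash
sed -i 's/s\["gripper_width"\].round(4)/round(s["gripper_width"],4)/' look.py; python3 look.py s6 180 330 170 340
```

```text
4.88 [0.6527 0.1909 0.1622] 0.0105 [-0.34  0.4  -1.62] [ 0.042 -0.093  0.025]
```

View pics/s6.png

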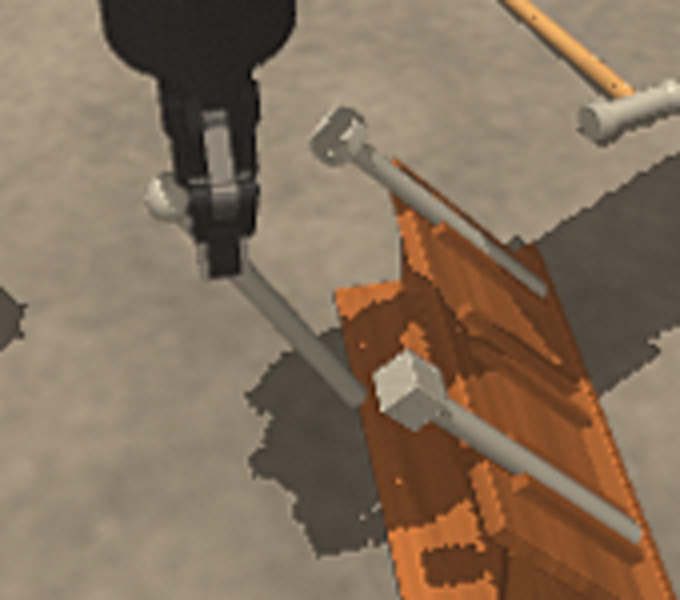

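>>> apply_moves(moves=[-0.01,0,0,0,-0.01,0,0,0,0,0,0,0,0,0,0,0])

```text
t: 5.27
tcp_pos: [0.6345, 0.1945, 0.1604]
ee_rot: [0.703, -0.702, 0.08, -0.082]
force: [0.0, -0.4, -1.7]
gripper_width: 0.0107
```

>>> apply_moves(moves=[-0.01,0,0,0,-0.005,0,0,0,0,0,0,0])

```text
t: 5.52
tcp_pos: [0.6194, 0.198, 0.1593]
ee_rot: [0.703, -0.702, 0.081, -0.081]
force: [-0.3, 0.2, -1.9]
gripper_width: 0.0103
```

```bash
python3 look.py s7 180 330 170 340
```

```text
5.52 [0.6194 0.198  0.1593] 0.0103 [-0.33  0.22 -1.92] [ 0.043 -0.018  0.041]
```

View pics/s7.png

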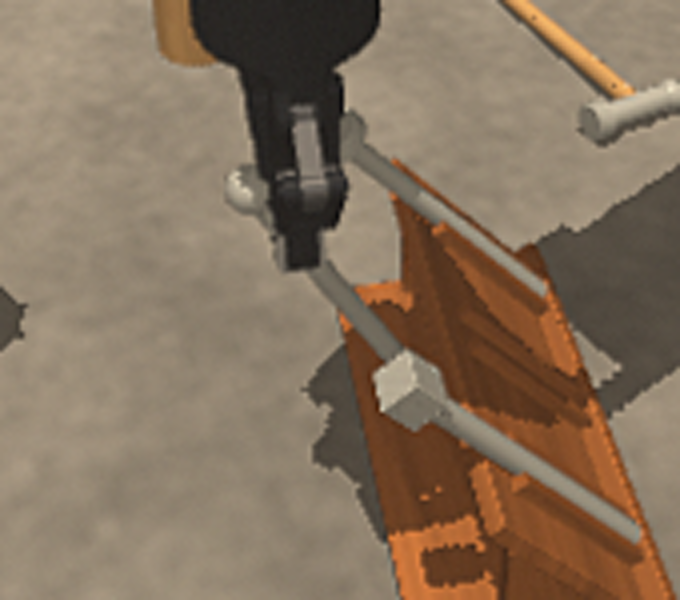

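>>> apply_moves(moves=[-0.01,0,0,0,-0.005,0,0,0,0,0,0,0])

```text
t: 5.82
tcp_pos: [0.6046, 0.2015, 0.1589]
ee_rot: [0.703, -0.702, 0.081, -0.081]
force: [0.2, 0.2, -1.4]
gripper_width: 0.0105
```

>>> apply_moves(moves=[-0.01,0,0,0,-0.005,0,0,0,0,0,0,0])

```text
t: 6.07
tcp_pos: [0.5906, 0.2045, 0.1592]
ee_rot: [0.702, -0.702, 0.08, -0.082]
force: [3.2, -0.4, -3.2]
gripper_width: 0.0103
```

```bash
python3 look.py s8 180 330 170 340
```

```text
6.07 [0.5906 0.2045 0.1592] 0.0103 [ 3.15 -0.37 -3.23] [-0.267 -0.874  0.006]
```

View pics/s8.png

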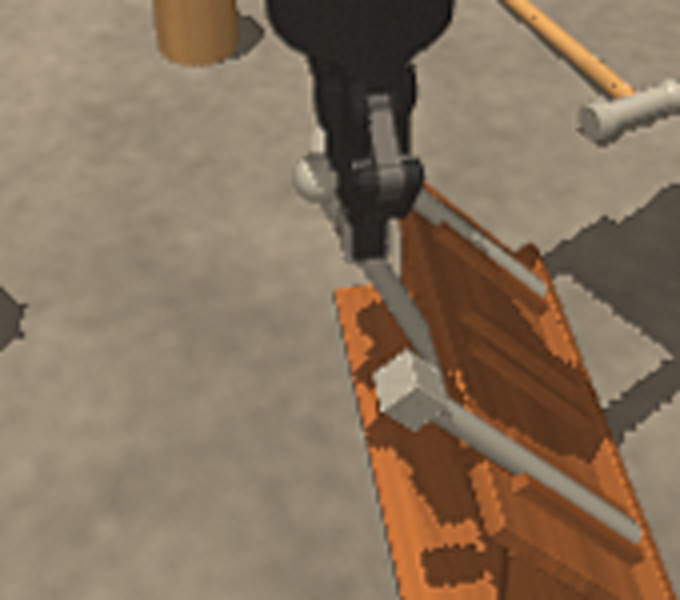

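Contact is made: +3.2 N along x, and the shank is visibly steeper. Continuing.

>>> apply_moves(moves=[-0.008,0,0,0,-0.007,0,0,0,0,0,0,0])

```text
t: 6.37
tcp_pos: [0.5758, 0.2079, 0.1591]
ee_rot: [-0.702, 0.702, -0.081, 0.082]
force: [4.5, -1.8, -1.7]
gripper_width: 0.0101
```

```bash
python3 look.py s9 180 330 170 340
```

```text
6.37 [0.5758 0.2079 0.1591] 0.0101 [ 4.52 -1.82 -1.74] [-0.375 -1.038  0.01 ]
```

View pics/s9.png

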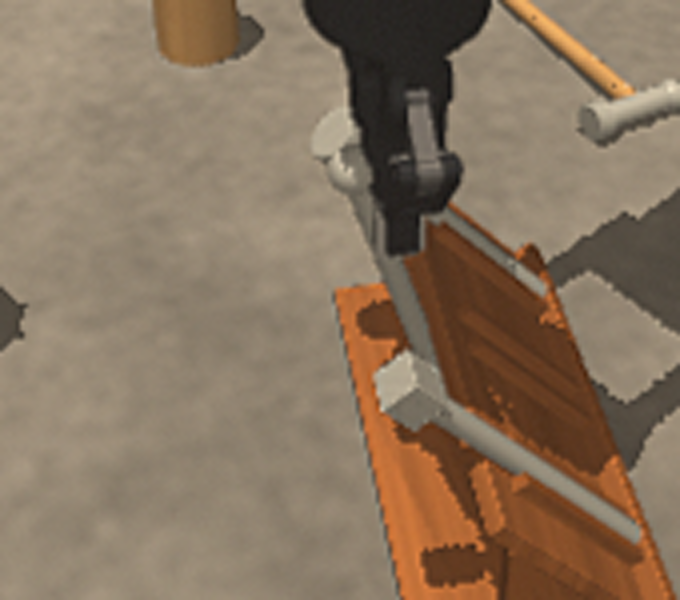

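>>> apply_moves(moves=[-0.008,0,0,0,-0.008,0,0,0,-0.006,0,0,0,0,0,0,0,0,0,0,0])

```text
t: 6.83
tcp_pos: [0.5538, 0.2133, 0.1587]
ee_rot: [0.703, -0.702, 0.081, -0.081]
force: [-0.1, 0.4, 0.1]
gripper_width: -0.0002
```

```bash
python3 look.py s10 180 330 170 340
```

```text
6.83 [0.5538 0.2133 0.1587] -0.0002 [-0.13  0.36  0.06] [ 0.007  0.023 -0.02 ]
```

View pics/s10.png

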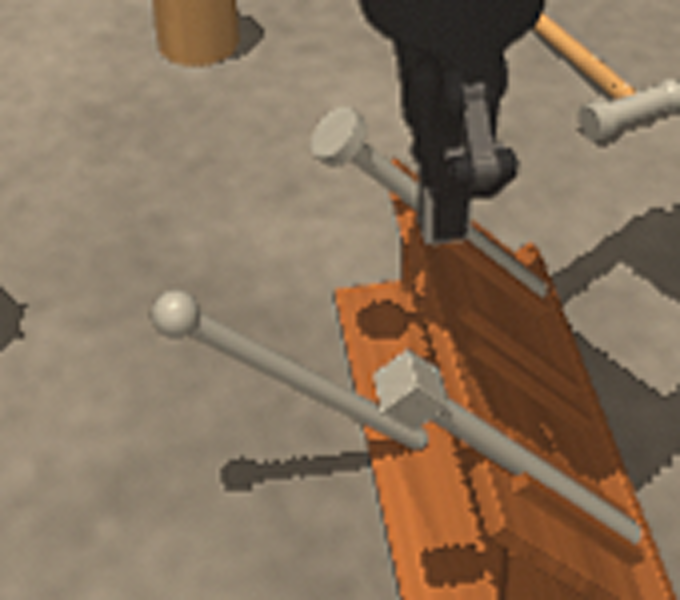

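The punch slid sideways out of the 20 N grip and is falling away behind the rest. I'll raise the gripper, let things settle, and look.

>>> apply_moves(moves=[0,-0.04,0,0,0,-0.04,0,0,-0.04,0,0,0,-0.04,0,0,0,-0.04,0,0,0,0,0,0,0], hand=60)

```text
t: 7.38
tcp_pos: [0.4325, 0.2416, 0.2384]
ee_rot: [0.703, -0.703, 0.081, -0.079]
force: [-0.1, 0.3, -0.1]
gripper_width: 0.0515
```

```bash
python3 look.py s11 150 300 130 330; python3 -c "
from h import *
cv2.imwrite('pics/t11.png',cv2.resize(arm.snapshot('top')[90:240,60:260],None,fx=4,fy=4)[:,:,::-1])"
```

```text
7.38 [0.4325 0.2416 0.2384] 0.0515 [-0.13  0.3  -0.09] [-0.038 -0.026  0.007]
```

View pics/s11.png

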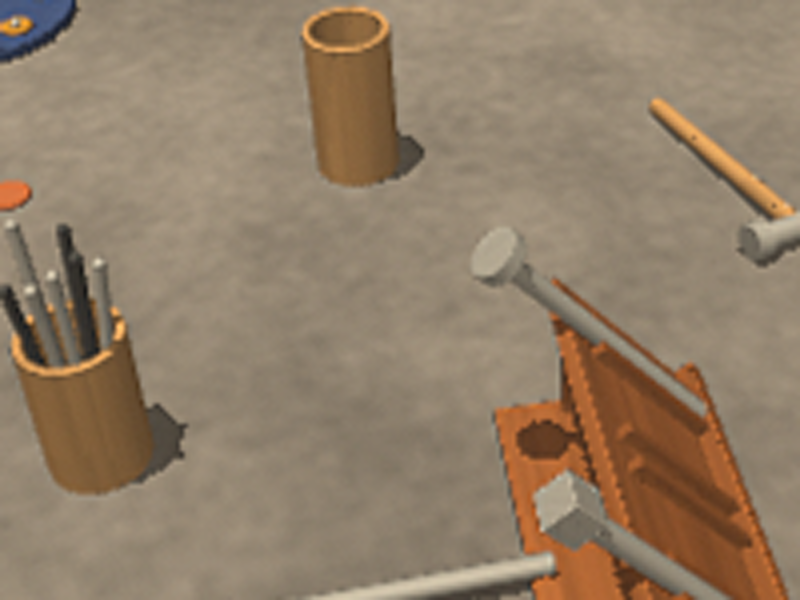

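View pics/t11.png

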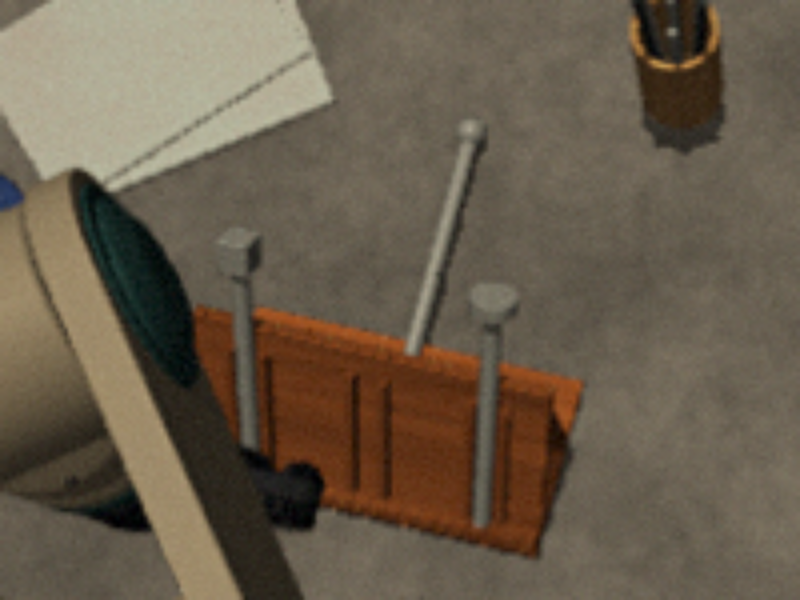

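The punch came to lie behind the rest with its head on the table, top crop (472,133), and its foot on the rest's base board, (413,352). The other two punches look undisturbed. The ball had probably met the tall pads, so the next grip goes lower on the shank. First I check that everything is at rest and measure it.

>>> apply_moves(moves=[-0.02,0,0,0,0,0,0,0,0,0,0,0,0,0,0,0])

```text
t: 7.82
tcp_pos: [0.4189, 0.2447, 0.2387]
ee_rot: [0.702, -0.702, 0.081, -0.081]
force: [-0.2, 0.5, 1.1]
gripper_width: 0.0516
```

```bash
python3 look.py s12 200 350 150 350; python3 -c "
from h import *
cv2.imwrite('pics/t12.png',cv2.resize(arm.snapshot('top')[90:240,60:260],None,fx=4,fy=4,interpolation=cv2.INTER_CUBIC)[:,:,::-1])"
```

```text
7.82 [0.4189 0.2447 0.2387] 0.0516 [-0.24  0.46  1.05] [-0.026 -0.001 -0.   ]
```

View pics/s12.png

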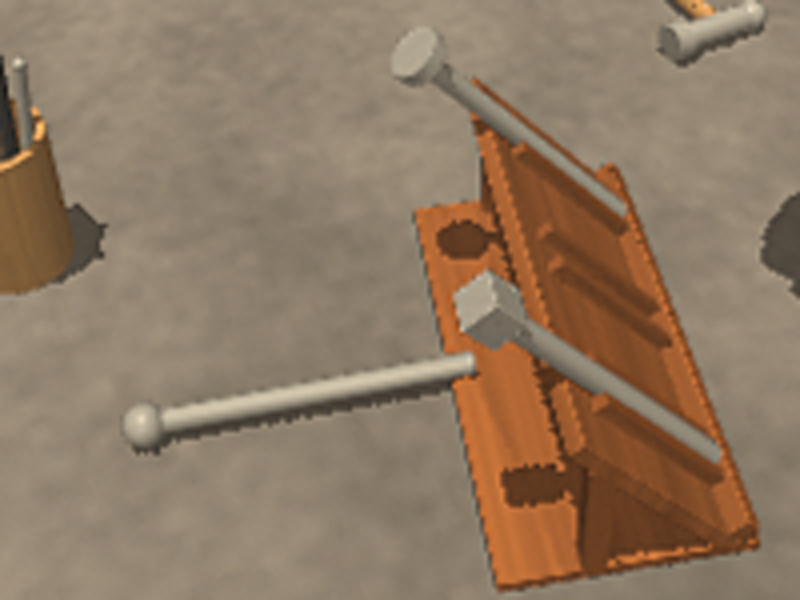

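View pics/t12.png

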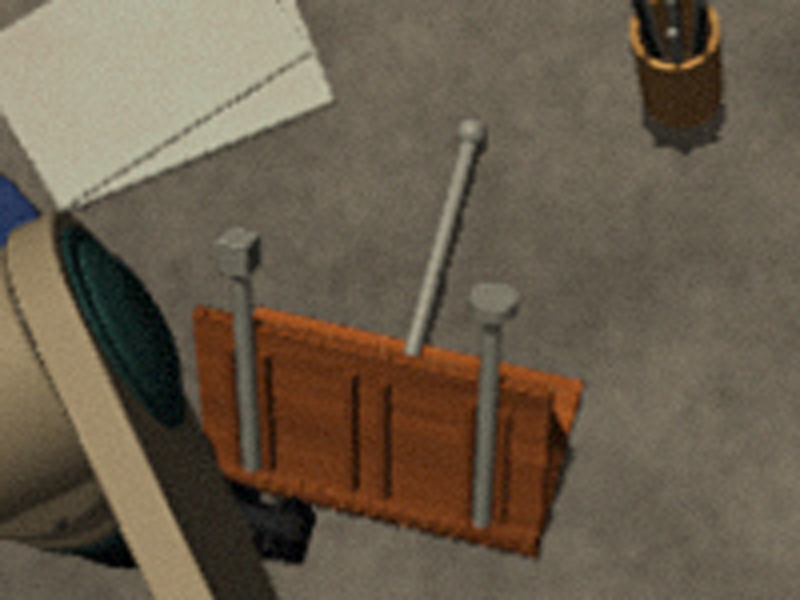

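Run:
```python
from h import *
f=lambda t,s:tri([ray("top",*t),ray("scene",*s)])
b,e=f((177.4,122.9),(185.1,305.9)); print("ball",b,e,plane("top",177.4,122.9,.011),plane("scene",185.1,305.9,.011))
# line via planes
def pl(n,a,b):
    o,d=ray(n,*a);_,e=ray(n,*b);m=np.cross(d,e);return o,m/np.linalg.norm(m)
o1,m1=pl("top",(60+464/4-.4,90+165/4-.4),(60+416/4-.4,90+343/4-.4))
o2,m2=pl("scene",(150+180/4-.4,200+418/4-.4),(150+460/4-.4,200+366/4-.4))
a=np.cross(m1,m2);a/=np.linalg.norm(a);a*=np.sign(a[0]);
print("axis head",a,np.degrees(np.arctan2(a[1],a[0])))
foot=b-.169*a;print("foot",foot); g=b-.046*a;print("z123",g,np.hypot(*g[:2]))
d2=plane("scene",267.6,290.6,.02);print("foot scene@.02",d2)
s=arm.get_state()["tcp_pos"];print(s,rot().T@(g-s))
print(arm.get_state()["qpos"])
```

```text
ball [0.7420476  0.17194937 0.00986743] [np.float64(0.0019014675521339683), np.float64(0.0019014675521338397)] [0.73969123 0.17246184 0.011     ] [0.74369323 0.17154487 0.011     ]
axis head [ 0.976973   -0.21296714 -0.01299023] -12.297345157422884
foot [0.57693916 0.20794082 0.01206278]
z123 [0.69710684 0.18174586 0.01046498] 0.7204092604040289
foot scene@.02 [0.58065852 0.21235827 0.02      ]
[0.4187467  0.244661   0.23857281] [0.28538945 0.22808523 0.00241962]
[ 4.52634135e-01 -6.32737456e-02  1.50138979e+00 -3.51817338e-05
  1.70360594e+00 -8.87489387e-01]
```

At rest: ball at (0.742, 0.172, 0.010), consistent with its 11 mm radius, and heading about -13°, which still matches the tool. I'll approach z≈123 mm on the shank and check with the wrist camera.

>>> apply_moves(moves=[0.0407,0,0,0,0.0407,0,0,0,0.0407,0,0,0,0.0407,0,0,0,0.0407,0,0,0,0.0407,0,0.0025,0,0.0407,0.01,0,0,0,0.03,0,0], hand=60)

```text
t: 8.58
tcp_pos: [0.7051, 0.1795, 0.1991]
ee_rot: [0.703, -0.702, 0.079, -0.086]
force: [-0.0, -0.4, -1.1]
gripper_width: 0.0512
```

>>> apply_moves(moves=[0,0.04,0,0,0,0.04,0,0,0,0,0,0,0,0,0,0,0,0,0,0])

```text
t: 9.0
tcp_pos: [0.6968, 0.1825, 0.122]
ee_rot: [0.703, -0.702, 0.08, -0.082]
force: [0.2, 0.4, 1.3]
gripper_width: 0.0513
```

Run:
```python
from h import *
s=arm.get_state(); print(s["t"],s["tcp_pos"],rot().round(3).tolist(), rot().T@(np.array([.697,.1825,.005])-s["tcp_pos"]))
c=arm.get_calibration("wrist"); import pickle; pickle.dump(c,open("w13.pkl","wb"))
cv2.imwrite("pics/w13.png",arm.snapshot("wrist")[:,:,::-1])
```

```text
9.0 [0.69678546 0.18254043 0.1219982 ] [[0.974, 0.004, 0.228], [-0.228, 0.001, 0.974], [0.004, -1.0, 0.002]] [-0.00019292  0.1169981  -0.00018566]
```

View pics/w13.png

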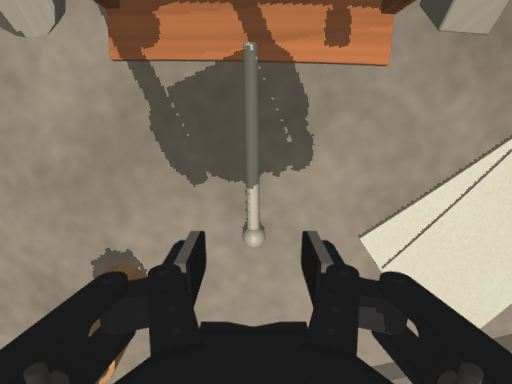

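The shank lies straight and centred between the fingers, ball at (254,237). Descending to grip.

>>> apply_moves(moves=[0,0.035,0,0,0,0.035,0,0,0,0.03,0,0,0,0.014,0,0,0,0,0,0,0,0,0,0], hand=50)

```text
t: 9.55
tcp_pos: [0.6969, 0.1829, 0.0075]
ee_rot: [0.703, -0.702, 0.08, -0.082]
force: [0.2, -0.1, 0.8]
gripper_width: 0.0429
```

```bash
python3 look.py s14 180 350 130 320
```

```text
9.55 [0.6969 0.1829 0.0075] 0.0429 [ 0.23 -0.15  0.78] [ 0.008  0.011 -0.027]
```

View pics/s14.png

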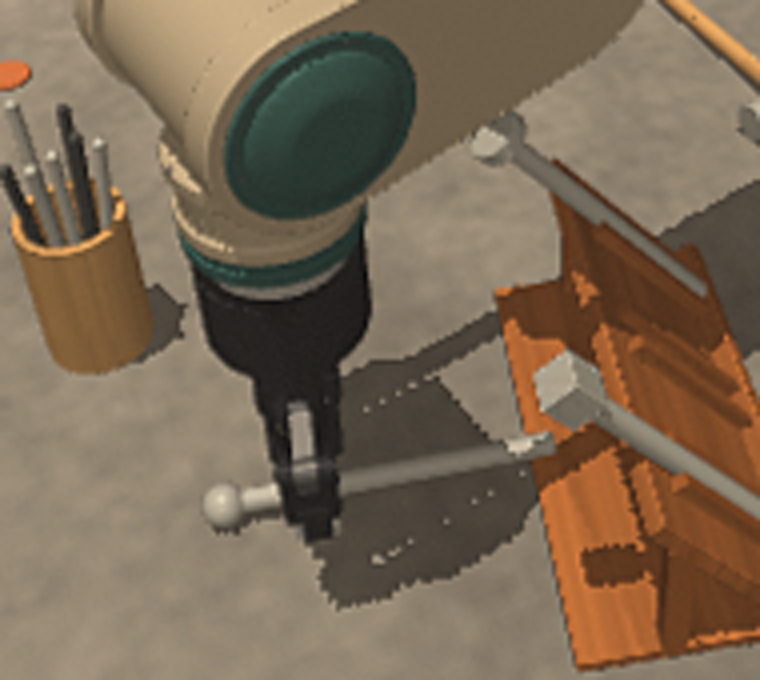

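>>> apply_moves(moves=[0,0.004,0,0,0,0,0,0])

```text
t: 9.77
tcp_pos: [0.6968, 0.1828, 0.0032]
ee_rot: [0.703, -0.702, 0.08, -0.082]
force: [-0.2, -0.2, -0.2]
gripper_width: 0.0426
```

>>> apply_moves(moves=[0,0,0,0,0,0,0,0,0,0,0,0,0,0,0,0,0,0,0,0,0,0,0,0], hand=0, squeeze=20)

```text
t: 10.27
tcp_pos: [0.6959, 0.1826, 0.0014]
ee_rot: [0.703, -0.702, 0.081, -0.081]
force: [0.9, 0.4, 2.9]
gripper_width: 0.0106
```

>>> apply_moves(moves=[0,-0.01,0,0,0,-0.01,0,0,0,-0.01,0,0,0,0,0,0])

```text
t: 10.6
tcp_pos: [0.6971, 0.1829, 0.0346]
ee_rot: [0.703, -0.702, 0.079, -0.083]
force: [0.3, -0.5, 0.1]
gripper_width: 0.0097
```

```bash
python3 look.py s15 180 350 130 320
```

```text
10.6 [0.6971 0.1829 0.0346] 0.0097 [ 0.31 -0.48  0.14] [ 0.021 -0.044  0.047]
```

View pics/s15.png

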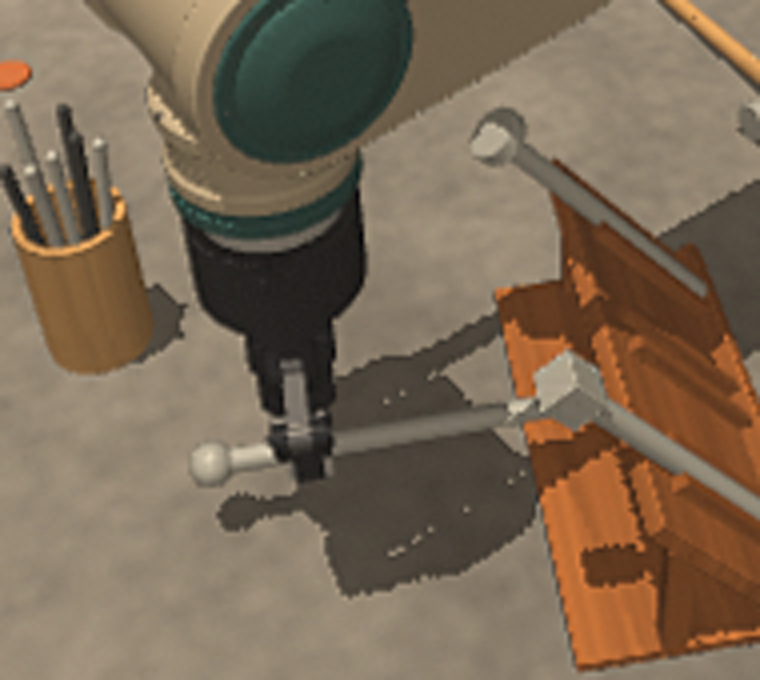

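It's held horizontal at 20 N and not pivoting. I'll take it to the open table in the middle, firmer grip in transit, to reorient it safely there.

>>> apply_moves(moves=[0,-0.04,0,0,0,-0.04,0,0,0,-0.04,0,0,0,-0.04,0,0,-0.0115,-0.01,-0.0375,0,-0.0115,0,-0.0375,0,-0.0115,0,-0.0375,0,-0.0115,0,-0.0375,0], squeeze=50)

```text
t: 11.32
tcp_pos: [0.6154, 0.0458, 0.2005]
ee_rot: [-0.702, 0.702, -0.081, 0.081]
force: [1.3, -0.6, -0.7]
gripper_width: 0.009
```

>>> apply_moves(moves=[-0.0115,0,-0.0375,0,-0.0115,0,-0.0375,0,0,0.04,0,0,0,0.03,0,0,0,0.03,0,0,0,0,0,0,0,0,0,0])

```text
t: 11.9
tcp_pos: [0.5761, -0.0207, 0.0995]
ee_rot: [0.702, -0.702, 0.082, -0.08]
force: [1.0, -0.3, -0.2]
gripper_width: 0.0095
```

```bash
python3 look.py s16 130 300 170 360
```

```text
11.9 [ 0.5761 -0.0207  0.0995] 0.0095 [ 0.96 -0.31 -0.23] [-0.002 -0.005 -0.035]
```

View pics/s16.png

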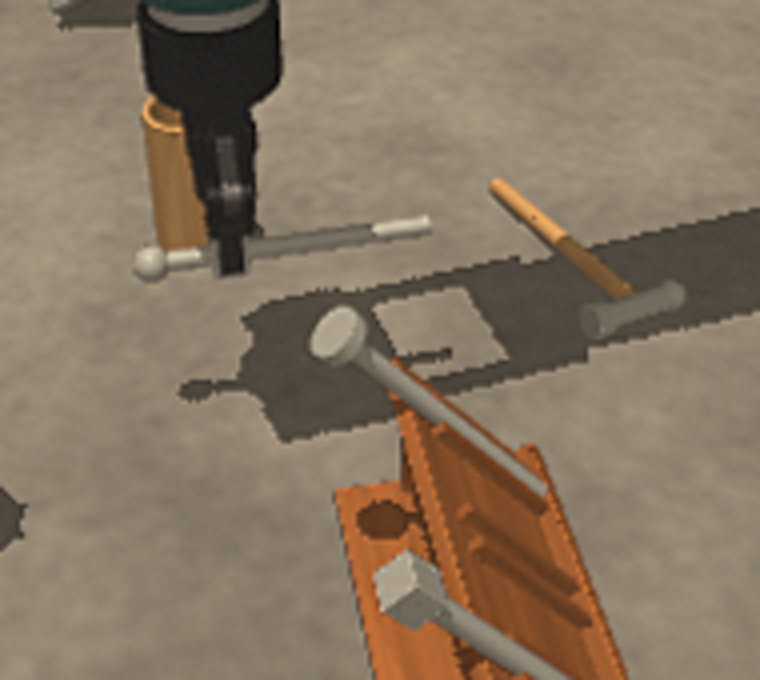

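>>> apply_moves(moves=[0,0.03,0,0,0,0.025,0,0,0,0,0,0], squeeze=20)

```text
t: 12.2
tcp_pos: [0.5758, -0.0205, 0.0433]
ee_rot: [0.702, -0.702, 0.083, -0.079]
force: [-1.5, 0.7, -1.7]
gripper_width: 0.009
```

>>> apply_moves(moves=[0,0,0,0,0,0,0,0], hand=10)

```text
t: 12.37
tcp_pos: [0.5789, -0.0208, 0.049]
ee_rot: [0.703, -0.702, 0.079, -0.083]
force: [-0.5, -0.8, -0.7]
gripper_width: 0.0091
```

>>> apply_moves(moves=[0,0,0,0,0,0,0,0], hand=11)

```text
t: 12.53
tcp_pos: [0.5785, -0.0209, 0.0482]
ee_rot: [0.703, -0.702, 0.08, -0.082]
force: [0.4, -0.0, -1.0]
gripper_width: 0.0092
```

```bash
python3 look.py s17 130 300 170 360
```

```text
12.53 [ 0.5785 -0.0209  0.0482] 0.0092 [ 0.41 -0.01 -0.97] [ 0.024 -0.064 -0.058]
```

View pics/s17.png

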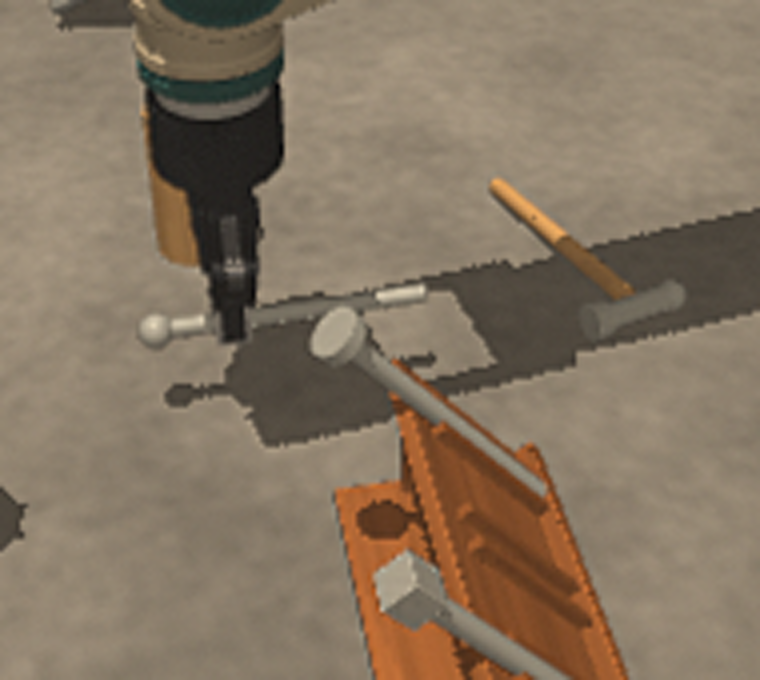

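Still held at 11 %. Opening in small steps.

>>> apply_moves(moves=[0,0,0,0,0,0,0,0], hand=12)

```text
t: 12.75
tcp_pos: [0.5774, -0.0208, 0.0463]
ee_rot: [0.702, -0.702, 0.081, -0.081]
force: [-0.6, 0.4, -0.8]
gripper_width: 0.0102
```

>>> apply_moves(moves=[0,0,0,0,0,0,0,0], hand=12.6)

```text
t: 12.92
tcp_pos: [0.5771, -0.0208, 0.0458]
ee_rot: [0.702, -0.702, 0.081, -0.081]
force: [0.3, 0.5, -1.5]
gripper_width: 0.0107
```

>>> apply_moves(moves=[0,0,0,0,0,0,0,0], hand=13.2)

```text
t: 13.08
tcp_pos: [0.5772, -0.0208, 0.0458]
ee_rot: [0.702, -0.702, 0.081, -0.081]
force: [-0.4, 0.5, -1.4]
gripper_width: 0.0114
```

```bash
python3 look.py s18 130 300 170 360
```

```text
13.08 [ 0.5772 -0.0208  0.0458] 0.0114 [-0.44  0.46 -1.41] [ 0.015 -0.036 -0.038]
```

View pics/s18.png

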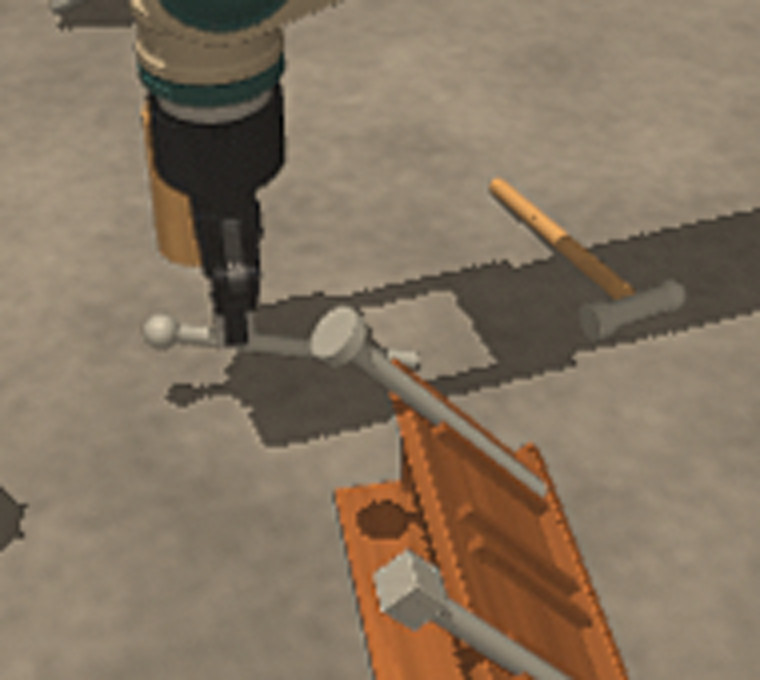

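The punch pivoted in the light grip; the foot swung down about 25° onto the table while the shank stayed held. Now I lift slowly with the same light hold.

>>> apply_moves(moves=[-0.002,-0.008,0,0,-0.002,-0.008,0,0,-0.003,-0.008,0,0,-0.003,-0.008,0,0,0,0,0,0])

```text
t: 13.55
tcp_pos: [0.5682, -0.0185, 0.0807]
ee_rot: [0.703, -0.702, 0.08, -0.082]
force: [0.2, 0.8, 0.5]
gripper_width: 0.0113
```

```bash
python3 look.py s19 130 300 170 360
```

```text
13.55 [ 0.5682 -0.0185  0.0807] 0.0113 [0.23 0.79 0.47] [ 0.022  0.017 -0.019]
```

View pics/s19.png

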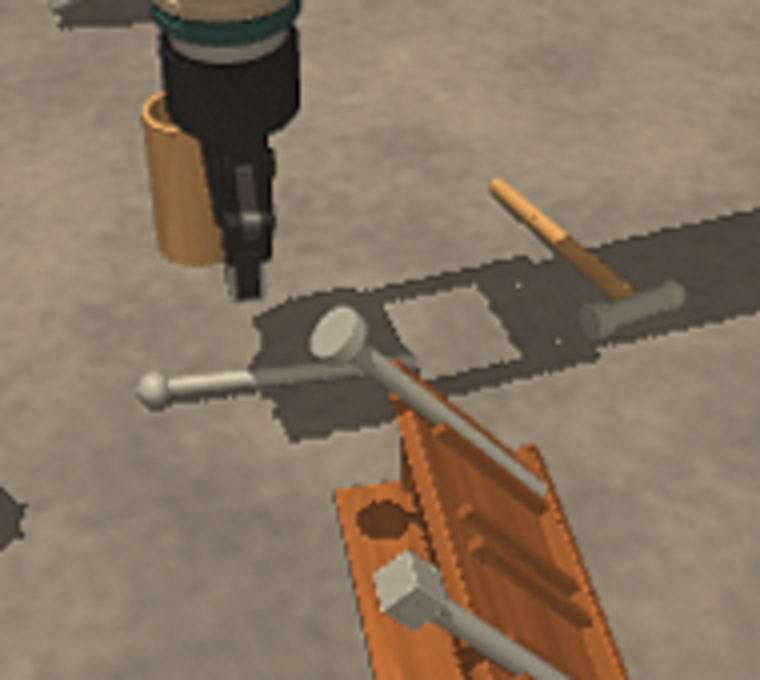

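It slid out at 13.2 % and lies flat on the open table with little travel. I'll locate it and regrip, keeping a bit more pinch this time.

>>> apply_moves(moves=[0,-0.02,0,0,0,-0.02,0,0,0,0,0,0], hand=60)

```text
t: 13.85
tcp_pos: [0.5692, -0.0187, 0.1219]
ee_rot: [0.703, -0.702, 0.079, -0.083]
force: [0.9, 0.0, 1.8]
gripper_width: 0.0468
```

```bash
python3 look.py s20 130 300 170 360
python3 - <<'E'
from h import *
s=arm.get_state();print(s["tcp_pos"],rot().round(3).tolist())
c=arm.get_calibration("wrist"); import pickle; pickle.dump(c,open("w20.pkl","wb"))
cv2.imwrite("pics/w20.png",arm.snapshot("wrist")[:,:,::-1])
E
```

```text
13.85 [ 0.5692 -0.0187  0.1219] 0.0468 [0.87 0.04 1.82] [-0.001 -0.01  -0.003]
[ 0.56863105 -0.01866321  0.11994568] [[0.974, 0.004, 0.228], [-0.228, -0.0, 0.974], [0.004, -1.0, 0.001]]
```

View pics/s20.png

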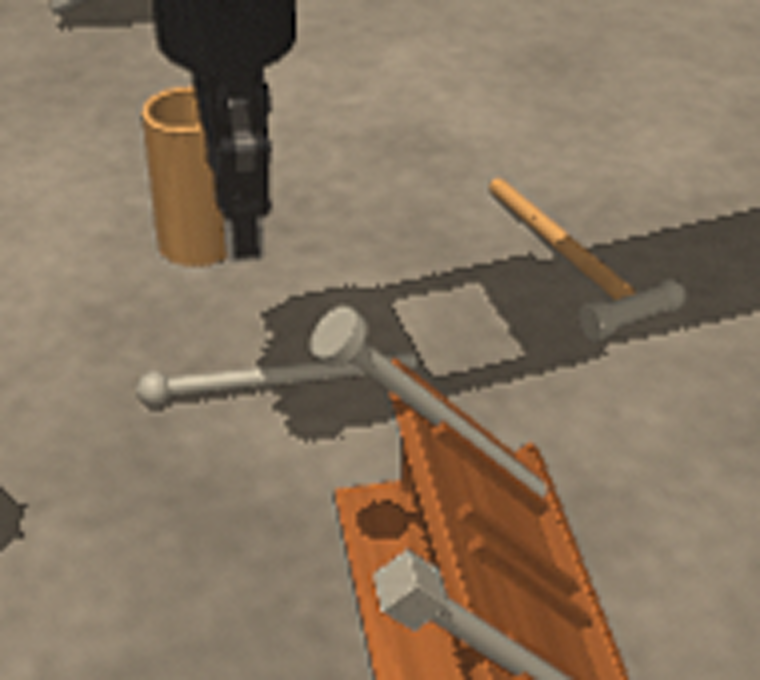

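View pics/w20.png

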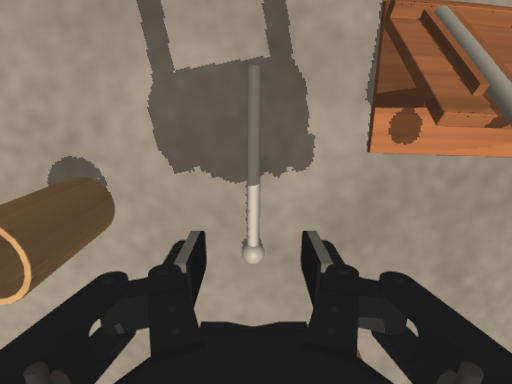

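Run:
```python
from h import *; import pickle
c=pickle.load(open("w20.pkl","rb"))
px=lambda x,y:(170+(x+.5)/4-.5,130+(y+.5)/4-.5)
b,e=tri([ray("wrist",253,255,c),ray("scene",*px(152,390))]);print("ball",b,e)
o,d=ray("wrist",254,67,c);f=o+d*(.006-o[2])/d[2];print("foot",f,np.linalg.norm(b-f),np.degrees(np.arctan2(*(b-f)[1::-1])))
a=(b-f)/np.linalg.norm(b-f);g=b-.045*a;g[2]=.0035
s=arm.get_state()["tcp_pos"];print(g,rot().T@(g-s))
```

```text
ball [ 0.63182704 -0.03319933  0.01023326] [np.float64(0.0006133347864606236), np.float64(0.0006133347864608007)]
foot [0.46572004 0.00683678 0.006     ] 0.17091620072290203 -13.551307402822486
[ 0.58809324 -0.02265835  0.0035    ] [0.02055889 0.11468131 0.00063022]
```

Ball z is 0.010, the length is 171 mm and the heading is -13.6°, so the measurement is consistent. Regripping.

>>> apply_moves(moves=[0.02,0.03,0,0,0,0.035,0,0,0,0.03,0,0,0,0.018,0,0,0,0,0,0,0,0,0,0], hand=40)

```text
t: 14.45
tcp_pos: [0.5858, -0.023, 0.0027]
ee_rot: [0.702, -0.702, 0.082, -0.08]
force: [1.2, -0.4, 0.3]
gripper_width: 0.0341
```

>>> apply_moves(moves=[0,0.002,0,0,0,0,0,0,0,0,0,0,0,0,0,0,0,0,0,0], hand=0, squeeze=20)

```text
t: 14.87
tcp_pos: [0.5868, -0.023, 0.0026]
ee_rot: [0.702, -0.702, 0.081, -0.081]
force: [-0.2, -0.1, -1.0]
gripper_width: 0.0101
```

>>> apply_moves(moves=[0,-0.02,0,0,0,-0.02,0,0,0,0,0,0])

```text
t: 15.12
tcp_pos: [0.5893, -0.0233, 0.0471]
ee_rot: [0.703, -0.702, 0.079, -0.084]
force: [1.2, -0.0, -1.0]
gripper_width: 0.0102
```

>>> apply_moves(moves=[0,0,0,0,0,0,0,0], hand=12)

```text
t: 15.28
tcp_pos: [0.5864, -0.023, 0.0418]
ee_rot: [0.702, -0.702, 0.081, -0.081]
force: [0.7, 0.3, -1.7]
gripper_width: 0.0099
```

```bash
python3 look.py s21 130 300 170 360
```

```text
15.28 [ 0.5864 -0.023   0.0418] 0.0099 [ 0.71  0.29 -1.68] [ 0.013 -0.019 -0.03 ]
```

View pics/s21.png

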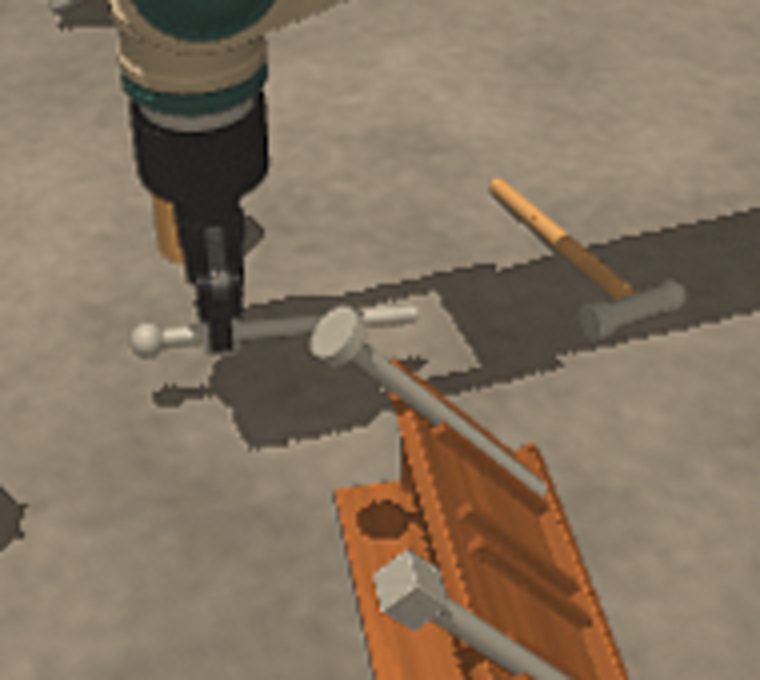

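>>> apply_moves(moves=[0,0,0,0,0,0,0,0], hand=12.6)

```text
t: 15.5
tcp_pos: [0.5863, -0.023, 0.0415]
ee_rot: [0.702, -0.702, 0.082, -0.08]
force: [0.3, -0.1, -1.2]
gripper_width: 0.0108
```

```bash
python3 look.py s22 130 300 170 360
```

```text
15.5 [ 0.5863 -0.023   0.0415] 0.0108 [ 0.33 -0.12 -1.18] [ 0.001 -0.052 -0.002]
```

View pics/s22.png

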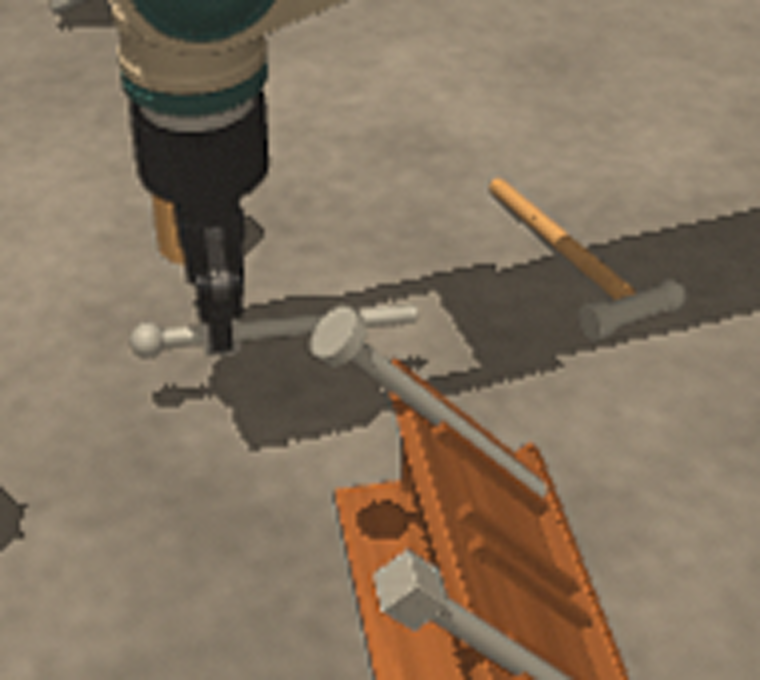

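>>> apply_moves(moves=[0,0,0,0,0,0,0,0], hand=13)

```text
t: 15.72
tcp_pos: [0.5868, -0.0231, 0.0425]
ee_rot: [0.702, -0.702, 0.081, -0.081]
force: [0.1, 0.1, -1.6]
gripper_width: 0.011
```

```bash
python3 look.py s23 130 300 170 360
```

```text
15.72 [ 0.5868 -0.0231  0.0425] 0.011 [ 0.05  0.14 -1.58] [-0.002 -0.093  0.002]
```

View pics/s23.png

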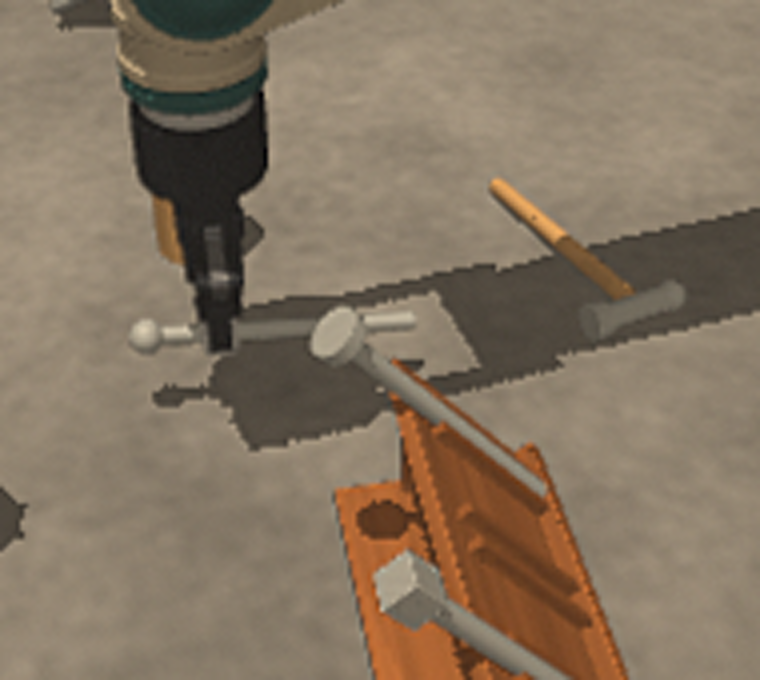

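It's creeping into rotation at 13 % while fully held (1.6 N, its weight). I'll tighten, lift to full hanging height, then pulse to 13.2 %.

>>> apply_moves(moves=[0,0,0,0,0,-0.02,0,0,0,-0.03,0,0,0,-0.02,0,0,0,-0.012,0,0,0,0,0,0,0,0,0,0], hand=9)

```text
t: 16.35
tcp_pos: [0.5869, -0.0231, 0.1244]
ee_rot: [0.702, -0.702, 0.081, -0.081]
force: [-0.5, -0.5, -1.9]
gripper_width: 0.0105
```

>>> apply_moves(moves=[0,0,0,0,0,0,0,0], hand=13.1)

```text
t: 16.52
tcp_pos: [0.586, -0.023, 0.1226]
ee_rot: [0.702, -0.702, 0.082, -0.08]
force: [0.1, 0.0, -1.5]
gripper_width: 0.0112
```

```bash
python3 look.py s24 130 300 170 360
```

```text
16.52 [ 0.586  -0.023   0.1226] 0.0112 [ 0.14  0.03 -1.53] [0.01  0.002 0.003]
```

View pics/s24.png

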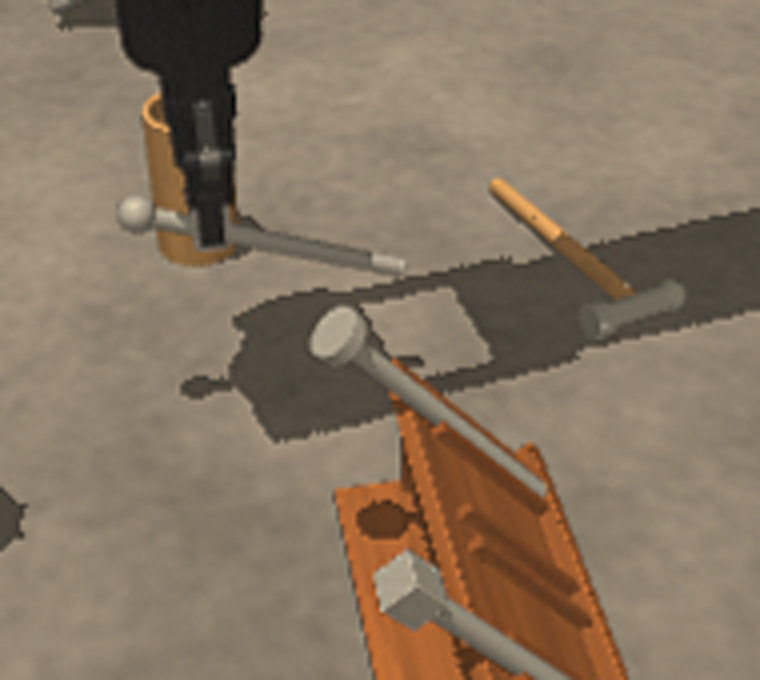

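It's swinging down in a controlled way (about 25° so far) and fully held. Continuing at 13.1 %.

>>> apply_moves(moves=[0,0,0,0,0,0,0,0])

```text
t: 16.73
tcp_pos: [0.5867, -0.0231, 0.124]
ee_rot: [0.702, -0.702, 0.081, -0.081]
force: [0.6, 0.0, -1.3]
gripper_width: 0.0112
```

```bash
python3 look.py s25 130 300 170 360
```

```text
16.73 [ 0.5867 -0.0231  0.124 ] 0.0112 [ 0.59  0.02 -1.32] [-0.011 -0.038  0.005]
```

View pics/s25.png

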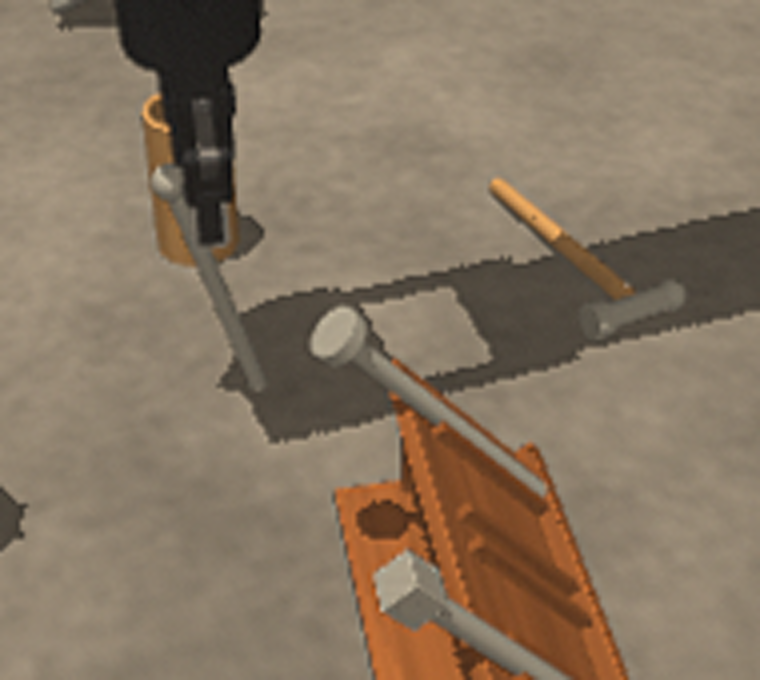

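It's now at roughly 20° lean. I'll clamp immediately and check.

>>> apply_moves(moves=[0,0,0,0,0,0,0,0], hand=0)

```text
t: 16.95
tcp_pos: [0.5869, -0.0231, 0.1246]
ee_rot: [0.702, -0.702, 0.081, -0.081]
force: [1.1, 0.0, -1.0]
gripper_width: 0.0102
```

```bash
python3 look.py s26 130 300 170 360
python3 - <<'E'
from h import *
cv2.imwrite("pics/w26.png",arm.snapshot("wrist")[:,:,::-1])
E
```

```text
16.95 [ 0.5869 -0.0231  0.1246] 0.0102 [ 1.13  0.04 -1.  ] [-0.02  -0.006  0.04 ]
```

View pics/s26.png

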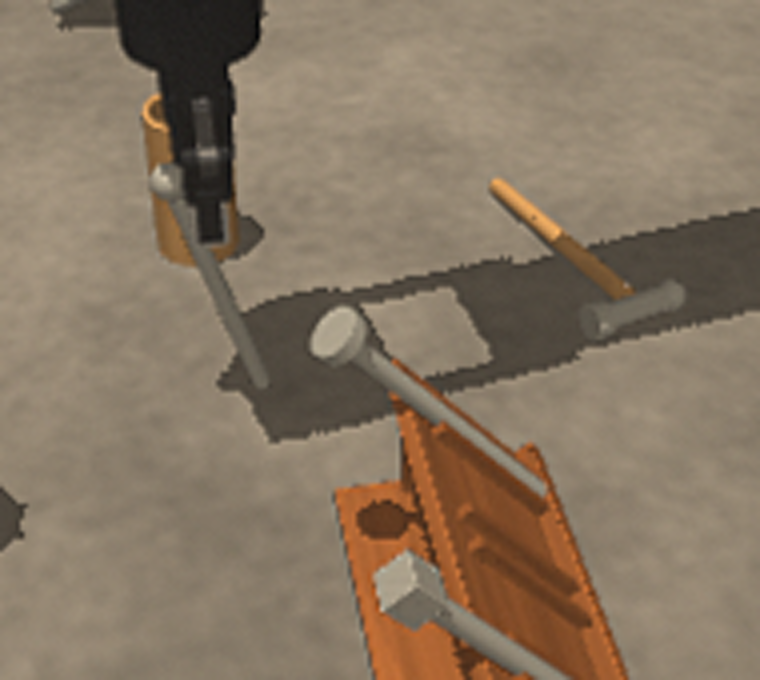

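View pics/w26.png

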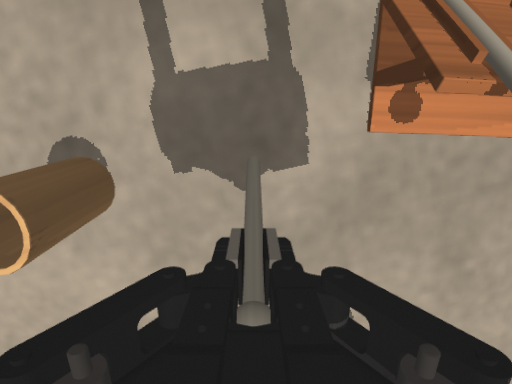

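The punch is clamped and hanging steeply. I'll measure the lean from two views.

Run:
```python
from h import *
px=lambda x,y:(170+(x+.5)/4-.5,130+(y+.5)/4-.5)
f,e=tri([ray("wrist",254,160),ray("scene",*px(262,383))]);print("foot",f,e)
b,e=tri([ray("wrist",253,309),ray("scene",*px(165,181))]);print("ball",b,e)
a=b-f;n=np.linalg.norm(a);print(n,np.degrees(np.arccos(a[2]/n)),np.degrees(np.arctan2(a[1],a[0])))
s=arm.get_state();print(rot().T@(f-s["tcp_pos"]),rot().T@(b-s["tcp_pos"]))
```

```text
foot [ 0.56244734 -0.01645726  0.00365112] [np.float64(0.0021321061915514574), np.float64(0.0021321061915516044)]
ball [ 0.60541449 -0.02943817  0.1601837 ] [np.float64(0.005891166107003704), np.float64(0.005891166107003713)]
0.16284080717070162 16.000067419255114 -16.810228845111276
[-0.02526613  0.12102515  0.00088727] [ 0.01950832 -0.03551333 -0.0019557 ]
```

Lean is about 16° with the foot just at the table. That's small enough to enter the cup (needs about 43 mm of the 50 mm bore). I'll grip firmer, lift, and move over the cup.

>>> apply_moves(moves=[0,0,0,0,0,0,0,0,0,-0.01,0,0,0,-0.025,0,0,0,-0.03,0,0,0,-0.03,0,0,0,-0.03,0,0,0,-0.03,0,0], squeeze=50)

```text
t: 17.72
tcp_pos: [0.5866, -0.0231, 0.2823]
ee_rot: [0.702, -0.702, 0.081, -0.081]
force: [1.0, -0.3, -1.4]
gripper_width: 0.0083
```

>>> apply_moves(moves=[0.0,0,-0.016,0,0.0,0,-0.028,0,0,0,-0.028,0,0.004,0,-0.028,0,0.004,0,-0.028,0,0.004,0,-0.025,0,0.003,0,-0.013,0,0,0,0,0])

```text
t: 18.38
tcp_pos: [0.5633, -0.1905, 0.2801]
ee_rot: [-0.702, 0.702, -0.082, 0.082]
force: [0.5, 0.3, -2.2]
gripper_width: 0.0086
```

>>> apply_moves(moves=[0,0,0,0,0,0,0,0])

```text
t: 18.55
tcp_pos: [0.564, -0.1871, 0.28]
ee_rot: [0.703, -0.702, 0.081, -0.081]
force: [-0.0, -1.0, -0.3]
gripper_width: 0.0084
```

```bash
python3 look.py s27 70 220 130 320
python3 - <<'E'
from h import *
im=arm.snapshot("wrist");cv2.imwrite("pics/w27.png",im[:,:,::-1])
print(arm.get_state()["tcp_pos"])
E
```

```text
18.55 [ 0.564  -0.1871  0.28  ] 0.0084 [-0.   -1.   -0.32] [ 0.045  0.026 -0.009]
[ 0.56397223 -0.18683308  0.2799617 ]
```

View pics/s27.png

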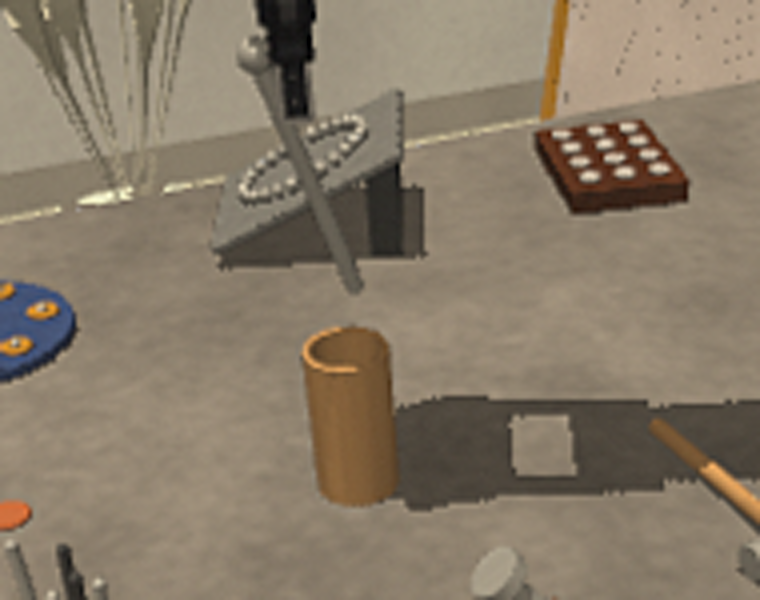

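View pics/w27.png

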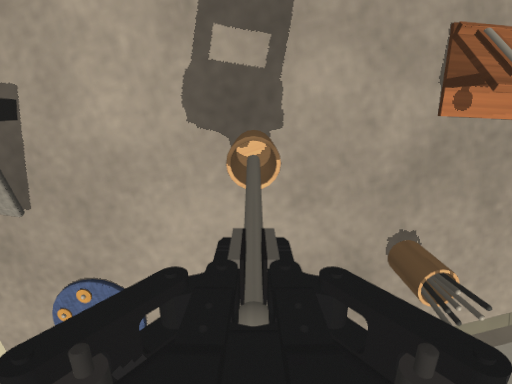

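The foot hangs above the cup: foot at wrist (253,158), rim centre near (253,160). Measuring the foot and rim offset, and the lean.

Run:
```python
from h import *
im=cv2.imread("pics/w27.png");cv2.imwrite("pics/w27z.png",cv2.resize(im[110:340,200:310],None,fx=2.6*1,fy=2.6,interpolation=cv2.INTER_CUBIC))
px=lambda x,y:(130+(x+.5)/4-.5,70+(y+.5)/4-.5)
f,e=tri([ray("wrist",253,159),ray("scene",*px(355,286))]);print("foot",f,e)
b,e=tri([ray("wrist",253.5,309),ray("scene",*px(253,52))]);print("ball",b,e)
a=b-f;n=np.linalg.norm(a);print(n,np.degrees(np.arccos(a[2]/n)),np.degrees(np.arctan2(a[1],a[0])))
c,e=tri([ray("wrist",253.5,160),ray("scene",*px(347,351))]);print("rim",c,e)
print(plane("wrist",253.5,160,.115))
s=arm.get_state();print("foot-rim tool",rot().T@(f-c), rot().T@(f-s["tcp_pos"]))
```

```text
foot [ 0.53830524 -0.18069099  0.16102844] [np.float64(0.0022200305152593794), np.float64(0.002220030515259344)]
ball [ 0.58171025 -0.19175275  0.31827469] [np.float64(0.00642179683238946), np.float64(0.006421796832389665)]
0.1635014977093125 15.899868057508542 -14.297463680180046
rim [ 0.54735293 -0.18223888  0.11218624] [np.float64(0.0025351169795510167), np.float64(0.0025351169795513034)]
[ 0.54450942 -0.18122297  0.115     ]
foot-rim tool [-0.00915388 -0.04884417 -0.00052004] [-0.02641418  0.11892818  0.00013638]
```

View pics/w27z.png

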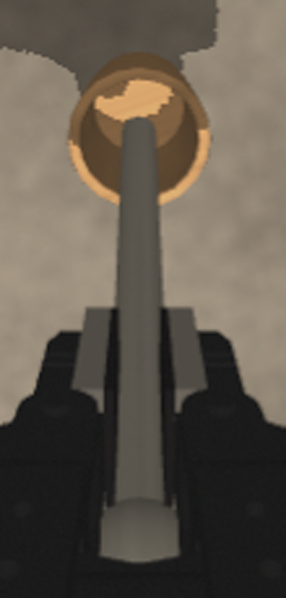

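Foot is 9 mm to the robot side of the rim centre, laterally within 1 mm, lean 16°. Good for entry. Lowering the first part.

>>> apply_moves(moves=[0,0.015,0,0,0,0.02,0,0,0,0.02,0,0,0,0.015,0,0,0,0.01,0,0,0,0,0,0,0,0,0,0])

```text
t: 19.23
tcp_pos: [0.5638, -0.1876, 0.2]
ee_rot: [0.703, -0.702, 0.081, -0.081]
force: [-0.0, 0.0, -0.9]
gripper_width: 0.0085
```

```bash
python3 look.py s28 70 220 130 320
python3 - <<'E'
from h import *
im=arm.snapshot("wrist");cv2.imwrite("pics/w28.png",cv2.resize(im[80:340,180:330],None,fx=2.2,fy=2.2)[:,:,::-1])
E
```

```text
19.23 [ 0.5638 -0.1876  0.2   ] 0.0085 [-0.01  0.02 -0.86] [-0.005  0.024  0.005]
```

View pics/s28.png

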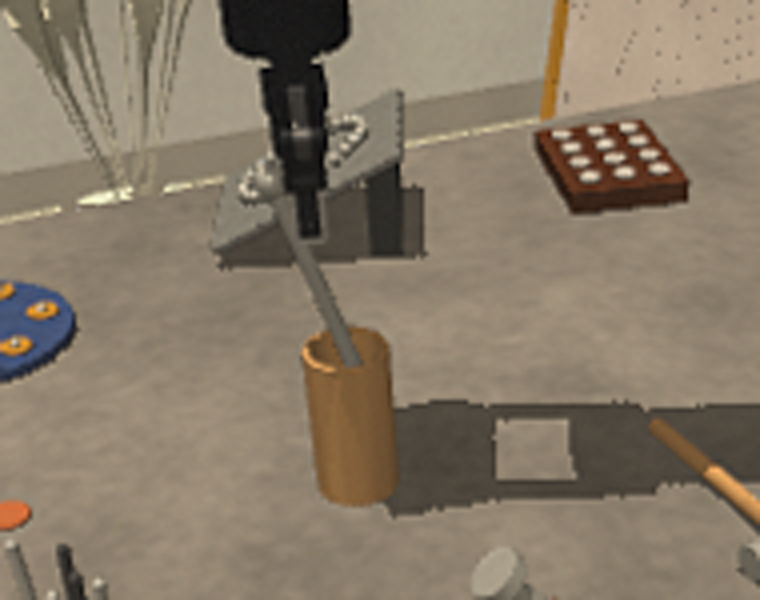

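View pics/w28.png

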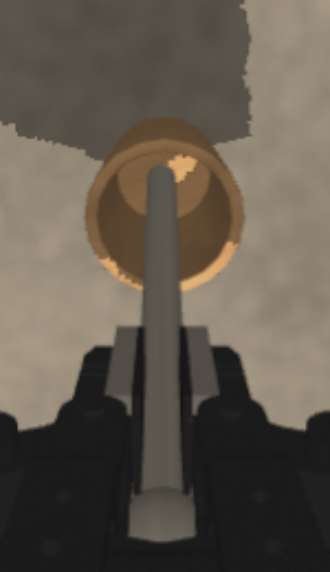

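The foot is inside the rim and clear, with no contact force. I'll lower the rest with a slight shift toward the robot.

>>> apply_moves(moves=[-0.001,0.015,0,0,-0.001,0.015,0,0,-0.001,0.015,0,0,-0.001,0.012,0,0,0,0,0,0,0,0,0,0])

```text
t: 19.83
tcp_pos: [0.5599, -0.1873, 0.1431]
ee_rot: [0.702, -0.702, 0.081, -0.081]
force: [0.5, 0.1, -0.6]
gripper_width: 0.0082
```

```bash
python3 look.py s29 70 220 130 320
python3 - <<'E'
from h import *
im=arm.snapshot("wrist");cv2.imwrite("pics/w29.png",cv2.resize(im[60:340,180:330],None,fx=2.1,fy=2.1)[:,:,::-1])
E
```

```text
19.83 [ 0.5599 -0.1873  0.1431] 0.0082 [ 0.52  0.1  -0.61] [0.031 0.014 0.031]
```

View pics/s29.png

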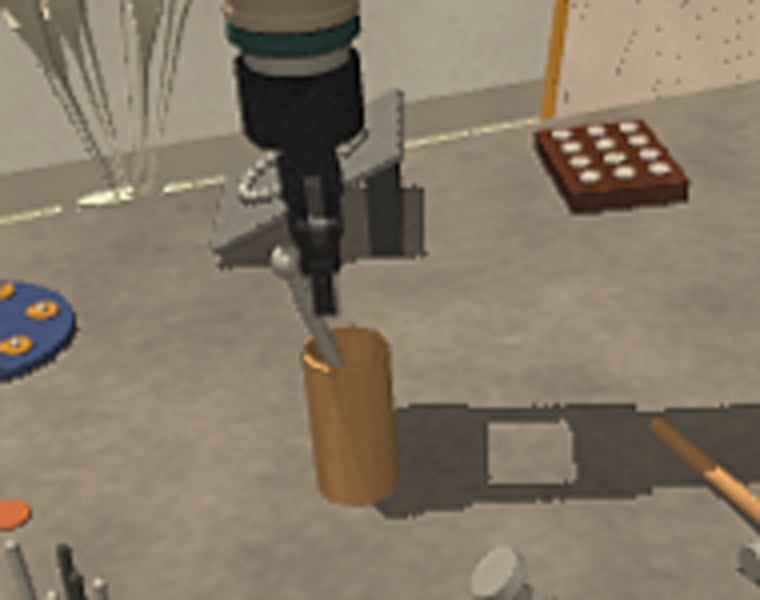

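View pics/w29.png

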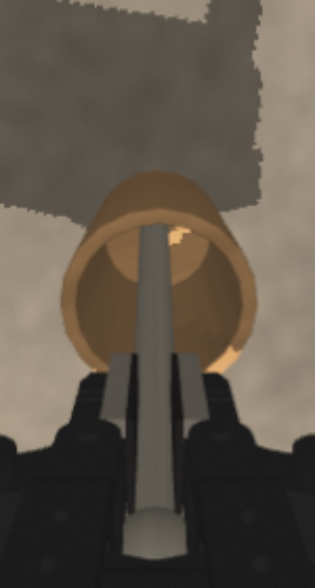

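Everything is clear, with the foot about 14 mm above the floor. Lowering 11 mm more, then opening gently.

>>> apply_moves(moves=[-0.001,0.006,0,0,0,0.005,0,0,0,0,0,0])

```text
t: 20.18
tcp_pos: [0.5598, -0.1873, 0.1327]
ee_rot: [-0.702, 0.703, -0.08, 0.082]
force: [0.2, -0.4, 2.9]
gripper_width: 0.008
```

>>> apply_moves(moves=[0,0,0,0,0,0,0,0], hand=14)

```text
t: 20.35
tcp_pos: [0.5588, -0.187, 0.1318]
ee_rot: [0.702, -0.702, 0.081, -0.081]
force: [0.1, -0.0, -0.0]
gripper_width: 0.0115
```

>>> apply_moves(moves=[0,0,0,0,0,0,0,0,0,0,0,0,0,0,0,0,0,0,0,0], hand=50)

```text
t: 20.77
tcp_pos: [0.5588, -0.187, 0.1316]
ee_rot: [0.702, -0.702, 0.081, -0.081]
force: [0.5, -0.1, -0.3]
gripper_width: 0.0425
```

```bash
python3 look.py s30 70 220 130 320
python3 - <<'E'
from h import *
im=arm.snapshot("wrist");cv2.imwrite("pics/w30.png",im[:,:,::-1])
E
```

```text
20.77 [ 0.5588 -0.187   0.1316] 0.0425 [ 0.48 -0.13 -0.32] [-0.022  0.019  0.014]
```

View pics/s30.png

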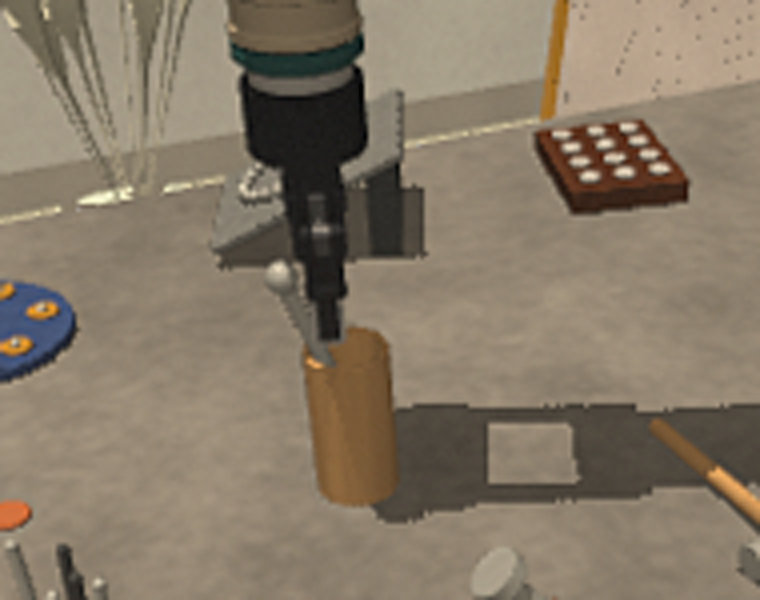

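View pics/w30.png

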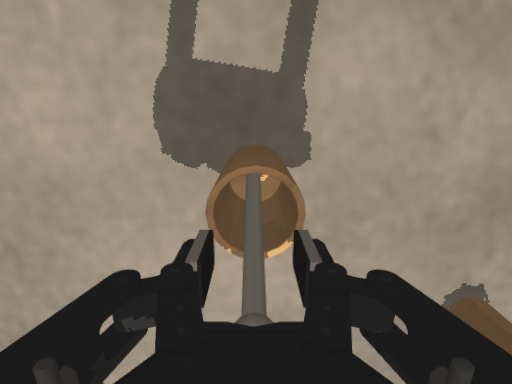

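Released: the punch leans on the far rim, free between the open fingers, and the cup hasn't moved. Retreating straight up.

>>> apply_moves(moves=[0,-0.015,0,0,0,-0.03,0,0,0,-0.04,0,0,0,-0.04,0,0,0,-0.03,0,0,-0.04,0,0,0,-0.04,0,0,0,-0.04,0,0,0])

```text
t: 21.53
tcp_pos: [0.4411, -0.1595, 0.2866]
ee_rot: [0.702, -0.702, 0.081, -0.081]
force: [-0.1, -0.7, 1.1]
gripper_width: 0.0426
```

>>> apply_moves(moves=[0,0,0,0,0,0,0,0,0,0,0,0,0,0,0,0])

```text
t: 21.87
tcp_pos: [0.4429, -0.16, 0.2869]
ee_rot: [-0.702, 0.702, -0.081, 0.081]
force: [0.4, 1.4, 1.0]
gripper_width: 0.0427
```

```bash
python3 look.py s31 90 240 130 320
python3 - <<'E'
from h import *
im=arm.snapshot("top");cv2.imwrite("pics/t31.png",cv2.resize(im[90:240,100:350],None,fx=3,fy=3,interpolation=cv2.INTER_CUBIC)[:,:,::-1])
E
```

```text
21.87 [ 0.4429 -0.16    0.2869] 0.0427 [0.39 1.37 1.02] [-0.009  0.012 -0.01 ]
```

View pics/s31.png

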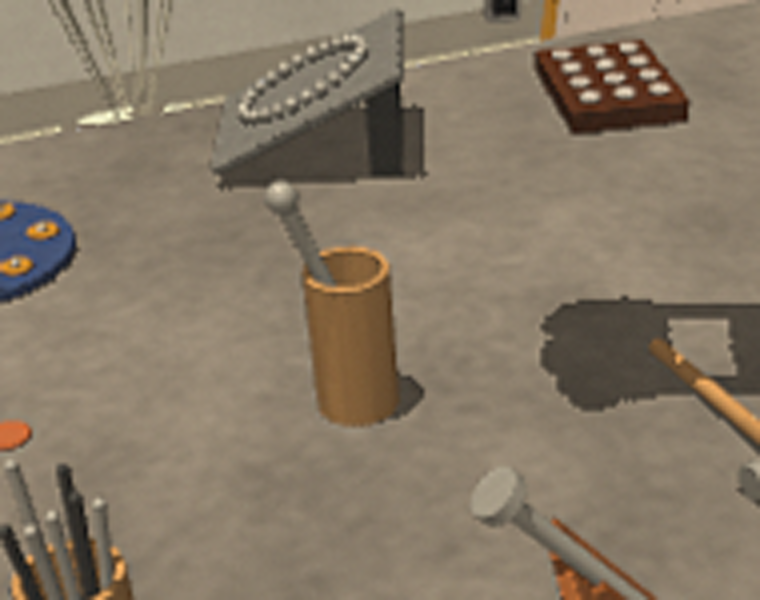

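View pics/t31.png

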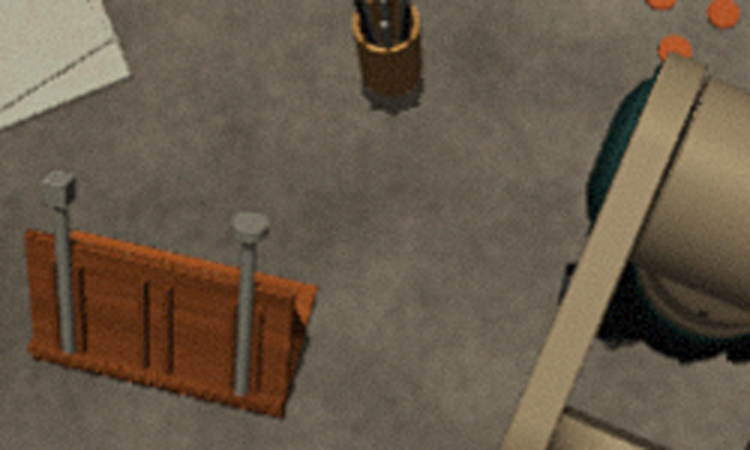

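Run:
```python
from h import *
px=lambda x,y:(130+(x+.5)/4-.5,90+(y+.5)/4-.5)
cup=plane("scene",*px(347,269),.115);print("cup rim now",cup)
for z in(.165,.17,.175,.185):
    b=plane("scene",*px(282,195),z);r=np.hypot(*(b-cup)[:2]);print(z,b,r)
print(arm.get_state()["t"],arm.get_state()["force"]); arm.close_job()
```

```text
cup rim now [ 0.54994137 -0.18175571  0.115     ]
0.165 [ 0.58166411 -0.21064757  0.165     ] 0.042907713580039857
0.17 [ 0.58385258 -0.2013048   0.17      ] 0.039142518667125134
0.175 [ 0.58604105 -0.19196202  0.175     ] 0.03751473648093267
0.185 [ 0.59041799 -0.17327646  0.185     ] 0.041355220136679
21.9667 [ 0.12616557 -0.28132213  0.56579764]
the job is handed in; nothing more can be done
```

The ball-headed punch is standing in the empty cup, ball up and released. I handed the job in at about t = 22 s; the system gave no verdict.

**What happened:** The tool only points down, so the punch came out of the rest still at its 40° lean and had to be turned upright in the grip. I dropped it twice while trying:
- **First drop:** it slid out while I levered it against the back of the rest, and fell behind it.
- **Second drop:** I held it too loosely over the open table.

On the third grip I loosened the fingers just enough for the punch to swing down to about 16°. I then clamped it, lowered it into the cup, let go and moved clear.

**Last checks:**
- **Punch:** it leans on the far rim. The last single-camera fix put the ball about 38 mm from the cup axis at 0.17–0.175 m height, which fits the foot being on the floor. I did not measure the final lean or see the foot directly. Contact was felt just before release, with the foot about 3 mm above the floor by my estimate.
- **Cup:** it is upright, and its rim measures within about 1–2 mm of its first scene-camera position.
- **Other punches:** the disc and block heads are within about 1 pixel of where they started in the top view.
- **Robot:** the gripper is about 0.1 m clear and touches nothing in the pictures. The wrist force was still about 1–2 N in the last move reading, about the same as other no-contact readings, and 0.65 N just before I handed in.

**Disagreement:** the cameras differed by up to about 4 mm on the cup's position.

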